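Put the tape measure away in the lidded wooden box

TASK

Open the wooden box: lift its lid by the front edge and swing it right over, smoothly, until it leans back on its stop, without shoving or tipping the box. Then put the black tape measure away in it, lowering it in (not dropping it) so that it lies flat on the bottom of the box, same side up as now, and leave the lid open on its stop. Leave the stapler, phone and mouse where they are.

Things in the scene. Friction and masses are not known exactly. Their poses are not given: they have to be found in the camera images.
- wooden_box: Walnut box, hinged lid, decorative brass clasp (no lock); 109 x 152 x 65 mm, loose, about 2.5 kg: slides or tips if pushed over about 7 N. Origin: centre of underside; x from the front (clasp) to the hinge side, y along the 152 mm, z up. Front wall's outer face x = -50 mm; walls 7 mm thick, tops at z = 55 mm; inside 86 (x) by 136 mm (y), floor at z = 5 mm.
- lid_edge (a point): Lower front edge of the lid, middle of its length; moves with the lid. Closed: at (-52, 0, 56) mm in the box's frame. The lid is a flat plate 102 x 152 x 9 mm (z = 56 to 65 mm closed), no handle; this edge stands 2 mm proud of the front wall along the whole front, and that narrow lip, reached from in front and below with tilted fingertips, is where to lift it.
- lid_hinge (a point): Middle of the lid's hinge axis, at (52, 0, 55) mm in the box's frame; the axis runs along the box's y. It is 104 mm from the lid's front edge.
- wooden_box_lid (a joint): Lid angle in rad: 0 closed, grows as it opens, 1.83 (105 degrees) leaning back on its stop. The lid weighs 80 g; hinge friction 0.02 N m and some damping: let go below about 60 degrees it falls shut, near upright it stays wherever it is left, so push it all the way to the stop; about 1 N at the edge moves it.
- tape_measure: Black pocket tape measure with a round copper label, lying on its flat side: 72 mm long (x, with metal end tab), 56 mm wide (y), 26 mm high, 0.16 kg. Origin: underside, middle of the 72 mm and of the width; z up. The solid case reaches from x = -36 to +22 mm (middle x = -7 mm), the thin tab beyond it to +36 mm. Gripped over the 56 mm width from above.
- stapler: Coral desk stapler, 34 x 135 x 46 mm, a bystander. It and the tape measure lie one to the left, one to the right of the box, which way round varies. Origin: centre of the underside; its length is along its y.
- phone: Black phone lying flat, 146 x 72 x 8 mm, behind the box on the left; a bystander. Origin: centre of the underside.
- mouse: White computer mouse, 106 x 60 x 39 mm, front left; a bystander. Origin: centre of the underside.

How it is judged (in metres and radians):
On the way:
1. the lid is open, resting on its stop (value of joint wooden_box_lid above 1.77 rad and velocity of joint wooden_box_lid below 0.1 rad/s), for 0.3 s.
At the end, for the whole second after the job is handed in: The lid leans on its stop (over 1.77 rad); the tape measure lies at rest flat on the box's floor (within 7 mm, tilt under 0.15 rad), same side up as at first, its middle within 30 mm across and 45 mm along of the box's middle; the box stands flat, still, within 40 mm of its start (value of joint wooden_box_lid above 1.77 rad and x of tape_measure in the frame of wooden_box between -0.03 and 0.03 m and y of tape_measure in the frame of wooden_box between -0.045 and 0.045 m and z of tape_measure in the frame of wooden_box below 0.012 m and angle between tape_measure's own z axis and vertical below 0.15 rad and linear speed of each of tape_measure, wooden_box below 0.02 m/s and distance of wooden_box from where it was at the start of the episode below 0.04 m and angle between wooden_box's own z axis and vertical below 0.05 rad); the robot touches nothing.
It fails at once if the box is shoved more than 40 mm or tipped more than 0.15 rad (distance of wooden_box from where it was at the start of the episode above 0.04 m or angle between wooden_box's own z axis and vertical above 0.15 rad).
It fails at once if the lid is flung open (faster than 4 rad/s) (velocity of joint wooden_box_lid above 4 rad/s).
It fails at once if the fingers push the box or its lid with more than 30 N (contact force between the fingers and wooden_box above 30 N).
It fails at once if the tape measure is dropped or thrown (over 0.8 m/s out of the fingers, a fall of more than 3 cm) (linear speed of tape_measure above 0.8 m/s and contact force between the fingers and tape_measure below 0.1 N).
It fails at once if the stapler, phone or mouse is moved more than 30 mm (distance of any of stapler, phone, mouse from where it was at the start of the episode above 0.03 m).
It also fails if it takes over 66 s, if anything falls off the work surface, if the arm or the gripper's body presses on something with over 40 N, if the wrist force passes 120 N, or if a joint passes its speed limit or range.

ROBOT

A 6-joint arm with a two-finger parallel gripper is mounted at the origin on a cart in front of the work surface, level with it; the furniture and walls round the work are solid. World frame = base frame: x ahead of the robot, y to its left, z up, the work surface at z = 0. Lengths are in m, angles in degrees, forces in N, time in s.
With the tool pointing down it reaches from about 0.375 to 0.9 m from the base axis. Payload 3.1 kg.
Tool frame: the origin (TCP) lies midway between the tips of the shut fingers; the grasp point (between the pads) lies 19 mm behind it; z points along the fingers, y is the line along which they close (so a half turn about z gives the same grasp; the last joint's range is limited). The gripper opens to 87 mm and grips with 3 to 60 N. Pads are 19 mm wide; open, the fingers measure 117 mm over their backs; the gripper's body (75 mm by 190 mm) begins 51 mm behind the grasp point.
Start: joints at [66.263, 30.224, 82.088, -0, 67.689, -10.227], TCP at [0.146, 0.608, 0.198] pointing down, gripper open.
Joint ranges: [-176.69, 176.69], [-43.24, 126.21], [12.49, 139.97], [-82, 262], [0, 151.66], [-163.58, 163.58]. Speed limits (degrees/s): [159.86, 159.86, 180, 180, 180, 180].

INTERFACE

Orientations are given as a 3x3 rotation matrix whose columns are the frame's x, y, z axes.
In Python, from rig import read_state, capture, camera_info, hand_in gives the robot as it stands.
- The arm moves only by the tool drive_tool, never from a script. Its argument "motion" is a list of rows, each a list of 2 entries, a list of its own where there are three numbers: the shift along the tool's x, y, z in mm, then the turn, a rotation vector about the tool's x, y, z in rad. A call has 1 to 5 rows; each row shifts and turns the commanded pose from where the row before left it, along the tool's axes as they then stand; what a row does not reach is not made up. A row lasts 1/10 s, in which the tool goes at most 50 mm and 8.59 degrees, less where a joint would pass 70% of its speed; a pose out of reach is approached as far as the arm can. A call is refused whole if a number of a shift passes 50 or a number of a turn 0.15, either way. A call with a gripper value outside its range is refused whole. "gripper" is the opening, from 0 (shut) to 1 (fully open), set as the call begins (left out, the last holds). The fingers move at their own pace and stop on an object; the grip force is fixed at half the most. Time passes only in rows, so rows that do not move let the fingers close. It gives the time, the measured TCP pose, the force, the opening and the grip force at its end, in the units of the state.
- read_state(): the state, without advancing time (a new reading comes with each control period).
- capture(name): name is "scene" or "top" or "wrist"; returns the picture (420x560x3 uint8, red, green, blue); there is no depth.
- camera_info(name): a dict with "fovy" (degrees; the focal length in pixels is half the picture's height over the tangent of half this angle, whatever the lens; pixels are square), "cx", "cy" (the principal point, pixels), "k1" (the pictures are not rectified: a ray, as slopes to the right and down, at radius r is drawn at 1 + k1 r^2 times it, then the intrinsics apply), "xyz" and "orientation" of the camera in the world; the wrist camera has in their place "T_tool_cam" (4x4, takes a point from camera to tool coordinates, whose origin is the TCP and whose axes are the flange's). Camera axes: x right, y down, z forward; pixel columns grow to the right and rows downward; lengths in m; the calibration is good to about 2 mm. A picture is of the moment at which its call begins: read the wrist's pose just before it. camera_info takes no time and is no camera call.
- hand_in(): hands the job in; it is judged then, once.
The state is a dict: "time_s": time; "joint_positions": joint angles; "qvel": joint speeds; "tau": joint torques, N m; "position": TCP position; "tcp_rot": TCP orientation; "force": force on the tool from outside, world axes, zero at the start; "moment": the same for the moment, N m; "opening": opening from 0.0 (shut) to 1.0 (fully open); "grasp_force": force on a finger pad.
Only numpy, scipy, OpenCV 4.12 (cv2) and the standard library are available. Lean on these libraries where they do the work, as an engineer would, in place of code of your own. Each camera call takes 0.05 s, during which the arm holds its last target. There are 200 camera calls.

## Working session

There is one attempt and no reset: what is moved stays moved. The work goes in short steps, Python scripts to look and compute and a tool call to move; the robot and the scene stay as the last step left them, time stands still between calls to the robot, and variables do not carry over. Pictures are saved under pics/ and viewed, at most 10 in all, crops included, and the job is handed in when it is done.

Besides the shell and the picture viewer there is one more tool, called after "Emit:" by a JSON object that holds its "api" and its "payload", one argument or row to a line. drive_tool: Moves the arm, as the interface text tells. Its arguments: {"type":"object","properties":{"motion":{"type":"array","items":{"type":"array"}},"gripper":{"type":"number"}},"required":["motion"]}

```bash
mkdir -p pics; ls
python3 - <<'E'
from rig import *
import cv2,numpy as np
s=read_state(); print({k:np.round(v,3).tolist() for k,v in s.items()})
for n in("scene","top"):
    cv2.imwrite(f"pics/{n}0.png",capture(n)[:,:,::-1]); print(n,camera_info(n))
print(camera_info("wrist"))
E
```

```text
pics
{'time_s': 0.0, 'joint_positions': [66.263, 30.28, 82.155, -0.0, 67.69, -10.227], 'qvel': [0.019, -0.073, 0.029, 0.042, 0.033, 0.019], 'tau': [0.0, -44.004, -17.66, 0.063, 0.058, -0.0], 'position': [0.146, 0.607, 0.197], 'tcp_rot': [[-0.972, 0.234, -0.001], [0.234, 0.972, -0.002], [0.0, -0.002, -1.0]], 'force': [-0.832, -0.546, 0.008], 'moment': [0.008, 0.007, 0.034], 'grasp_force': 0.0, 'opening': 1.001}
scene {'fovy': 47.11230512538935, 'cx': 286.1160994164621, 'cy': 206.8716022235742, 'k1': -0.16860865647995618, 'xyz': array([-0.06847941, -0.78160365,  1.01912819]), 'orientation': array([[ 0.78656661, -0.42247334,  0.45036568],
       [-0.61724009, -0.5165287 ,  0.59347516],
       [-0.01810063, -0.7447915 , -0.66705171]])}
top {'fovy': 43.42730571307404, 'cx': 285.70728843208934, 'cy': 209.27322631159845, 'k1': 0.0021606709992759133, 'xyz': array([-0.20327174, -0.21572932,  1.34671352]), 'orientation': array([[ 0.39795045, -0.76028338,  0.51342441],
       [-0.91737081, -0.33474569,  0.21535115],
       [ 0.00813871, -0.55669965, -0.83067398]])}
{'fovy': 58.76939514040728, 'cx': 281.8695505793135, 'cy': 207.01196706728584, 'k1': -0.0941181613726439, 'T_tool_cam': array([[ 5.63767902e-04, -9.58631488e-01, -2.84649524e-01,
         7.77661153e-02],
       [ 9.99999829e-01,  5.84938044e-04,  1.06368629e-05,
         2.54810138e-04],
       [ 1.56305504e-04, -2.84649481e-01,  9.58631654e-01,
        -1.86399025e-01],
       [ 0.00000000e+00,  0.00000000e+00,  0.00000000e+00,
         1.00000000e+00]])}
```

View pics/scene0.png

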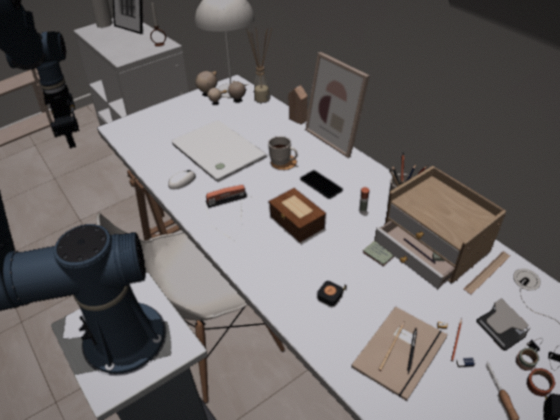

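View pics/top0.png

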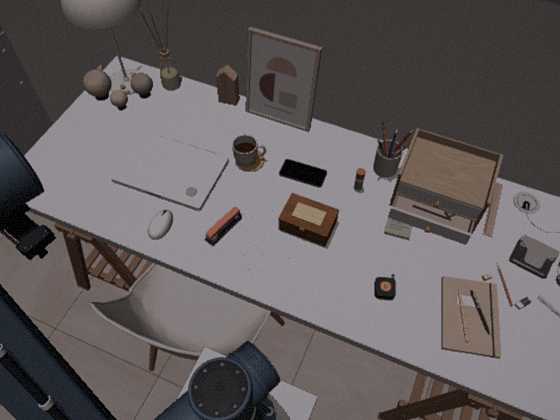

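The top view shows the box near (308,218), the tape measure at (385,288), the stapler at (224,226), the mouse at (160,223) and the phone at (303,173). I'll enlarge the box and tape next.

```bash
cat > h.py <<'E'
from rig import *
import cv2,numpy as np
def cam(n,s=None):
    c=camera_info(n)
    if n=="wrist":
        T=np.eye(4);T[:3,:3]=s["tcp_rot"];T[:3,3]=s["position"];T=T@c["T_tool_cam"]
        c["xyz"],c["orientation"]=T[:3,3],T[:3,:3]
    f=210/np.tan(np.radians(c["fovy"]/2))
    c["K"]=np.array([[f,0,c["cx"]],[0,f,c["cy"]],[0,0,1]]);c["D"]=np.array([c["k1"],0,0,0,0.])
    return c
def ground(c,px,z):
    u=cv2.undistortPoints(np.array(px,float).reshape(-1,1,2),c["K"],c["D"])[:,0]
    d=np.c_[u,np.ones(len(u))]@c["orientation"].T
    return c["xyz"]+d*((z-c["xyz"][2])/d[:,2])[:,None]
def proj(c,P):
    R=c["orientation"].T
    return cv2.projectPoints(np.array(P,float).reshape(-1,3),cv2.Rodrigues(R)[0],-R@c["xyz"],c["K"],c["D"])[0][:,0]
E
python3 - <<'E'
from h import *
t=cv2.imread("pics/top0.png"); s=cv2.imread("pics/scene0.png")
a=cv2.resize(t[185:310,265:405],None,fx=3,fy=3,interpolation=2); b=cv2.resize(s[180:310,260:360],None,fx=3,fy=3,interpolation=2)
o=np.zeros((400,720,3),np.uint8);o[:375,:420]=a;o[:390,420:]=b; 
cv2.imwrite("pics/c.png",np.clip(o*1.8,0,255).astype(np.uint8))
E
```

```text
(no output)
```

View pics/c.png

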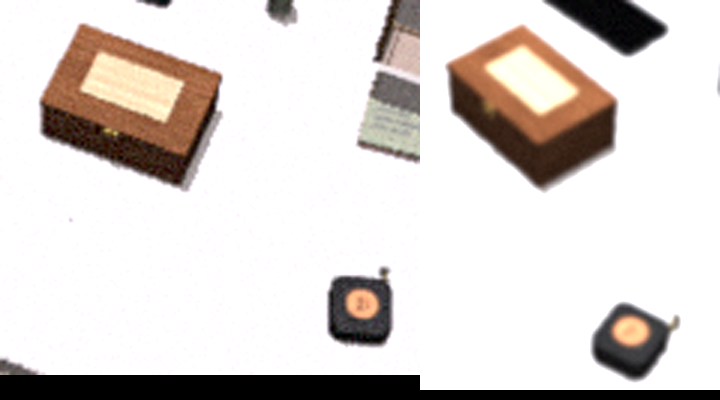

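The crops show the lid corners, the clasp on the robot side, the tape's copper label, and its tab pointing away and to the right. I'll cast rays through these.

Run:
```python
from h import *
np.set_printoptions(precision=4,suppress=True)
cs=[("top",np.array([[42,101],[80,25],[221,73],[188,152]])/3+[265,185],np.array([[362,304],[384,272]])/3+[265,185],np.array([[187,186]])/3+[265,185]),
("scene",np.array([[27,66],[100,25],[196,100],[118,142]])/3+[260,180],np.array([[210,331],[256,321]])/3+[260,180],np.array([[123,188]])/3+[260,180])]
for n,l,t,b in cs:
    c=cam(n);P=ground(c,l,.065);print(n,P[:,:2].tolist(),"ctr",P.mean(0),"sides",np.linalg.norm(P-np.roll(P,-1,0),axis=1))
    x=(P[1]+P[2]-P[0]-P[3]);print("yaw",np.degrees(np.arctan2(x[1],x[0])), "yaw2",np.degrees(np.arctan2(*(np.array([-1,1])*(P[0]+P[1]-P[2]-P[3])[:2]))))
    print("front-right bottom",ground(c,b,0))
    print("label",ground(c,t[:1],.026),"tab",ground(c,t[1:],.015))
```

```text
top [[0.5511259871253342, 0.12129118480876297], [0.6486828767756493, 0.12307021210147287], [0.6512377171913692, -0.025483092583372724], [0.5542569977534878, -0.028070483100756077]] ctr [0.6013 0.0477 0.065 ] sides [0.0976 0.1486 0.097  0.1494]
yaw 1.2857941160628616 yaw2 1.0933848621288305
front-right bottom [[ 0.556  -0.0315  0.    ]]
label [[ 0.4898 -0.2265  0.026 ]] tab [[ 0.5353 -0.2356  0.015 ]]
scene [[0.5494083120160052, 0.11715560243550427], [0.6462676602500769, 0.1209218254693668], [0.6469884865292026, -0.02758008964876868], [0.5510531536650772, -0.024826710121463424]] ctr [0.5984 0.0464 0.065 ] sides [0.0969 0.1485 0.096  0.142 ]
yaw 0.3009996128409467 yaw2 0.46659948698854947
front-right bottom [[ 0.5563 -0.0262  0.    ]]
label [[ 0.4896 -0.226   0.026 ]] tab [[ 0.5347 -0.2373  0.015 ]]
```

```bash
cat >> h.py <<'E'
from scipy.spatial.transform import Rotation as Ro
def tool(yaw,beta=90):
    # tool x heading 'yaw', fingers beta deg below horizontal (90=down)
    y,b=np.radians([yaw,beta]);c,s=np.cos(b),np.sin(b)
    R=np.array([[s,0,c],[0,-1,0],[c,0,-s]])
    return Ro.from_euler("z",yaw,degrees=True).as_matrix()@R
def rows(p,R,n,p0=None,R0=None):
    s=read_state(); p0=np.array(s["position"] if p0 is None else p0);R0=np.array(s["tcp_rot"] if R0 is None else R0)
    tot=Ro.from_matrix(R0.T@R).as_rotvec(); P,Q=p0.copy(),R0.copy(); out=[]
    for i in range(1,n+1):
        tp=p0+(np.array(p)-p0)*i/n; tq=R0@Ro.from_rotvec(tot*i/n).as_matrix()
        d=np.round(Q.T@(tp-P)*1000,0 if i<n else 1); w=np.round(Ro.from_matrix(Q.T@tq).as_rotvec(),3)
        out.append([d.tolist(),w.tolist()]); P=P+Q@d/1000; Q=Q@Ro.from_rotvec(w).as_matrix()
    for k in range(0,n,5): print(str(out[k:k+5]).replace(" ","").replace(".0,",",").replace(".0]","]"))
    print("end",P.round(4))
    return P,Q
E
python3 - <<'E'
from h import *
P,Q=rows([.43,.047,.22],tool(1),20)
print("tilt");rows([.43,.047,.20],tool(1,30),8,P,Q)
E
```

```text
[[[-20,-24,-1],[-0,0,0.144]],[[-24,-21,-1],[-0,0,0.145]],[[-26,-17,-1],[-0,0,0.144]],[[-29,-13,-1],[-0,0.001,0.145]],[[-30,-9,-2],[-0,-0,0.144]]]
[[[-31,-4,-1],[-0,-0,0.145]],[[-31,-0,-1],[-0,0,0.144]],[[-31,4,-1],[-0,0,0.144]],[[-30,9,-1],[-0,0,0.145]],[[-29,14,-1],[-0,0.001,0.144]]]
[[[-26,17,-1],[-0,-0,0.145]],[[-24,21,-2],[-0,-0,0.144]],[[-20,24,-1],[-0.001,0,0.144]],[[-17,26,-1],[0,0,0.145]],[[-12,29,-1],[0,0,0.144]]]
[[[-9,30,-1],[0,0,0.145]],[[-4,31,-1],[0,0,0.144]],[[1,32,-1],[0,0.001,0.145]],[[5,31,-1],[0,-0,0.144]],[[9.5,29.7,-1.6],[0,-0,0.144]]]
end [0.43  0.047 0.22 ]
tilt
[[[-0,-0,3],[0,0.131,0]],[[-0,-0,2],[-0,0.131,0]],[[-1,-0,2],[-0,0.131,0]],[[-1,-0,3],[-0,0.13,0]],[[-1,-0,2],[-0,0.131,0]]]
[[[-2,-0,2],[-0,0.131,0]],[[-1,-0,2],[-0,0.131,0]],[[-2.3,-0,1.1],[-0,0.131,0]]]
end [0.43  0.047 0.2  ]
```

Emit:
{"api": "drive_tool", "payload": {
  "motion": [
    [[-20,-24,-1],[0,0,0.144]],
    [[-24,-21,-1],[0,0,0.145]],
    [[-26,-17,-1],[0,0,0.144]],
    [[-29,-13,-1],[0,0.001,0.145]],
    [[-30,-9,-2],[0,0,0.144]]
  ],
  "gripper": 0
}}

```text
time_s: 0.6
position: [0.2172, 0.4658, 0.2036]
tcp_rot: [[-0.571, 0.821, -0.001], [0.821, 0.571, -0.0], [0.0, -0.001, -1.0]]
force: [-0.8, 0.1, -0.1]
opening: 0.633
grasp_force: 0.0
```

Emit:
{"api": "drive_tool", "payload": {
  "motion": [
    [[-31,-4,-1],[0,0,0.145]],
    [[-31,0,-1],[0,0,0.144]],
    [[-31,4,-1],[0,0,0.144]],
    [[-30,9,-1],[0,0,0.145]],
    [[-29,14,-1],[0,0.001,0.144]]
  ]
}}

```text
time_s: 1.1
position: [0.2886, 0.3263, 0.2087]
tcp_rot: [[0.114, 0.993, -0.001], [0.993, -0.114, 0.001], [0.001, -0.001, -1.0]]
force: [-0.1, 0.1, 0.2]
opening: 0.17
grasp_force: 0.0
```

Emit:
{"api": "drive_tool", "payload": {
  "motion": [
    [[-26,17,-1],[0,0,0.145]],
    [[-24,21,-2],[0,0,0.144]],
    [[-20,24,-1],[-0.001,0,0.144]],
    [[-17,26,-1],[0,0,0.145]],
    [[-12,29,-1],[0,0,0.144]]
  ]
}}

```text
time_s: 1.6
position: [0.3595, 0.1867, 0.2145]
tcp_rot: [[0.743, 0.67, -0.0], [0.67, -0.743, 0.001], [0.0, -0.001, -1.0]]
force: [0.7, 0.6, -0.1]
opening: 0.006
grasp_force: 0.0
```

Emit:
{"api": "drive_tool", "payload": {
  "motion": [
    [[-9,30,-1],[0,0,0.145]],
    [[-4,31,-1],[0,0,0.144]],
    [[1,32,-1],[0,0.001,0.145]],
    [[5,31,-1],[0,0,0.144]],
    [[9.5,29.7,-1.6],[0,0,0.144]]
  ]
}}

```text
time_s: 2.1
position: [0.4303, 0.0464, 0.2199]
tcp_rot: [[1.0, 0.012, 0.0], [0.012, -1.0, 0.002], [0.0, -0.002, -1.0]]
force: [-0.3, 0.0, -0.7]
opening: 0.003
grasp_force: 0.0
```

Run:
```python
from h import *
s=read_state();print(s["time_s"],s["position"],s["tcp_rot"],s["joint_positions"],s["opening"])
cv2.imwrite("pics/w1.png",capture("wrist")[:,:,::-1])
```

```text
2.1 [0.43033358 0.04635161 0.21988524] [[ 9.99933381e-01  1.15371890e-02  3.55465816e-04]
 [ 1.15365444e-02 -9.99931894e-01  1.76502844e-03]
 [ 3.75805074e-04 -1.76081001e-03 -9.99998379e-01]] [ -8.79350007  13.51914361 106.76534335   0.11934523  59.71089979
  80.48528173] 0.002837007128403301
```

View pics/w1.png

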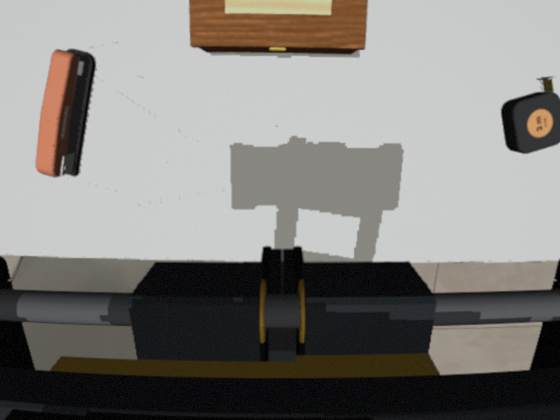

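The wrist view shows the lid's front edge at row ~46 from column 190 to 366, and the tape's label at (541,124) with its tab end at (547,80). The stapler spans columns 38–95.

Run:
```python
from h import *
s=read_state();c=cam("wrist",s)
print(ground(c,[[190,46],[366,47],[278,47]],.065),ground(c,[[541,124]],.026),ground(c,[[548,78]],.015),ground(c,[[95,60],[75,175]],0.03))
print("table edge",ground(c,[[200,262]],0))
p=[.601-.085,.046,.20]
P,Q=rows([.43,.047,.20],tool(1,30),8)
```

```text
[[ 0.55754755  0.12267047  0.065     ]
 [ 0.55753636 -0.03008605  0.065     ]
 [ 0.55637939  0.04628962  0.065     ]] [[ 0.4939919  -0.23159056  0.026     ]] [[ 0.54220425 -0.24010685  0.015     ]] [[0.55148287 0.22615658 0.03      ]
 [0.43640907 0.26136191 0.03      ]]
table edge [[0.32443938 0.13938806 0.        ]]
[[[-1,-1,3],[0.001,0.13,-0.001]],[[-0,-0,2],[0.001,0.13,-0.001]],[[-2,-1,2],[0.001,0.131,-0.002]],[[-1,-0,3],[0.001,0.13,-0.001]],[[-2,-1,1],[0.001,0.13,-0.001]]]
[[[-2,-0,2],[0.001,0.13,-0.001]],[[-2,-1,2],[0.001,0.13,-0.001]],[[-2.4,-0.5,0.8],[0.001,0.131,-0.002]]]
end [0.4301 0.047  0.2   ]
```

Emit:
{"api": "drive_tool", "payload": {
  "motion": [
    [[-1,0,3],[0,0.13,0]],
    [[0,0,2],[0,0.13,0]],
    [[-2,0,2],[0,0.131,0]],
    [[-1,0,3],[0,0.13,0]],
    [[-2,0,1],[0,0.13,0]]
  ]
}}

```text
time_s: 2.65
position: [0.4288, 0.062, 0.209]
tcp_rot: [[0.867, 0.045, 0.496], [0.021, -0.998, 0.055], [0.498, -0.037, -0.867]]
force: [-0.1, 1.3, 0.4]
opening: 0.006
grasp_force: 0.0
```

Emit:
{"api": "drive_tool", "payload": {
  "motion": [
    [[-2,0,2],[0,0.13,0]],
    [[-2,0,2],[0,0.13,0]],
    [[-2,0,1],[0,0.13,0]],
    [[0,0,0],[0,0,0]]
  ]
}}

```text
time_s: 3.05
position: [0.4308, 0.0857, 0.2066]
tcp_rot: [[0.823, 0.089, 0.561], [0.017, -0.991, 0.132], [0.568, -0.099, -0.817]]
force: [0.2, -1.5, -0.8]
opening: 0.005
grasp_force: 0.0
```

Run:
```python
from h import *
s=read_state();print(s["position"],s["joint_positions"])
R=tool(.5,30)
c=np.array([.525,.047,.045])   # finger corner target
P,Q=rows(c-R@[.0095,0,0]+[0,0,.0],R,7)
```

```text
[0.43079992 0.08574039 0.20659022] [-16.67820477   7.5308167  135.25318193  71.51324894  17.62866948
   4.04373917]
[[[-3,9,26],[-0.018,0.063,-0.003]],[[-5,9,26],[-0.018,0.064,-0.002]],[[-7,8,26],[-0.019,0.063,-0.003]],[[-9,7,26],[-0.018,0.063,-0.003]],[[-10,7,25],[-0.018,0.063,-0.002]]]
[[[-11,7,25],[-0.018,0.064,-0.003]],[[-13.2,5.9,23.6],[-0.018,0.063,-0.002]]]
end [0.5203 0.047  0.0368]
```

```bash
cat > kin.py <<'E'
from h import *
from scipy.optimize import least_squares
def fk(q,k):
    h,e,a2,a3,b,D,s0=k
    q=np.radians(q); rz=lambda a:Ro.from_euler("z",a).as_matrix(); ry=lambda a:Ro.from_euler("y",a).as_matrix()
    p=np.zeros(3);R=rz(q[0]); p=R@[s0,e,h]; R=R@ry(q[1]);p=p+R@[0,0,a2];R=R@ry(q[2]);p=p+R@[b,0,a3]
    R=R@rz(q[3])@ry(q[4]);p=p+R@[0,0,D];R=R@rz(q[5]); return p,R
data=[([66.263,30.28,82.155,0,67.69,-10.227],[.146,.607,.197],None),
([-8.7935,13.51914,106.76534,.1193,59.7109,80.48528],[.43033,.04635,.219885],None),
([-16.67820477,7.5308167,135.25318193,71.51324894,17.62866948,4.04373917],[.4308,.08574,.20659],None)]
def fit(data,free=(0,1,2,3,4,5)):
    k0=np.array([.3,.11,.35,.35,0,.25,0.])
    def full(x): k=k0.copy();k[list(free)]=x;return k
    r=least_squares(lambda x:np.concatenate([fk(q,full(x))[0]-p for q,p,_ in data]),k0[list(free)])
    return full(r.x),r
if __name__=="__main__":
    for fr in [(0,1,2,3,5),(0,1,2,3,4,5),range(7)]:
        k,r=fit(data,fr);print(k.round(4),abs(r.fun).max()); print(fk(data[2][0],k)[1].round(3).tolist())
E
python3 kin.py; python3 -c "
from h import *
print(read_state()['tcp_rot'])"
```

```text
[-0.0224  0.1176  0.6785  0.2942  0.      0.2601  0.    ] 0.015413817338854219
[[-0.089, 0.823, 0.561], [0.991, 0.017, 0.132], [0.099, 0.568, -0.817]]
[0.2748 0.1109 0.5881 0.3919 0.1145 0.3303 0.    ] 0.00016369109759292733
[[-0.089, 0.823, 0.561], [0.991, 0.017, 0.132], [0.099, 0.568, -0.817]]
[ 2.746e-01  1.109e-01  5.885e-01  3.921e-01  1.143e-01  3.304e-01
 -4.000e-04] 0.0001416924630631214
[[-0.089, 0.823, 0.561], [0.991, 0.017, 0.132], [0.099, 0.568, -0.817]]
[[ 0.82280555  0.08878911  0.56134439]
 [ 0.0171365  -0.99114763  0.13165377]
 [ 0.56806458 -0.09870597 -0.8170433 ]]
```

```bash
cat >> kin.py <<'E'
LO=np.array([-176.69,-43.24,12.49,-82,0,-163.58]);HI=np.array([176.69,126.21,139.97,262,151.66,163.58])
K=fit(data)[0]
def ik(p,R,seed):
    T=np.array(R)@np.array([[0,-1,0],[1,0,0],[0,0,1.]]).T
    # model: tool_x=model_y, tool_y=-model_x
    T=np.column_stack([-np.array(R)[:,1],np.array(R)[:,0],np.array(R)[:,2]])
    def f(q):
        P,M=fk(q,K);return np.r_[(P-p)*1000,Ro.from_matrix(M.T@T).as_rotvec()*300]
    r=least_squares(f,np.clip(seed,LO+.1,HI-.1),bounds=(LO,HI),x_scale=50);return r.x,np.abs(r.fun[:3]).max(),np.degrees(np.abs(r.fun[3:]).max()/300)
E
python3 - <<'E'
from kin import *
np.set_printoptions(precision=1,suppress=True)
for name,c in [("wall",[.545,.047,.05]),("mid",[.59,.047,.14]),("fin",[.675,.047,.135])]:
  for b in (30,40,45,50,55,60):
    for sd in ([-10,20,110,0,20,80],[-10,20,110,180,20,-100]):
        R=tool(.5,b);q,e,a=ik(np.array(c)-R@[.0095,0,0],R,sd)
        if e<1 and a<1: print(name,b,q)
E
```

```text
wall 45 [-12.7  50.3 137.3 168.2  52.4 -92.2]
wall 50 [-11.8  44.9 133.8 167.3  38.8 -89.6]
wall 55 [-11.   40.8 130.2 165.   26.2 -85.9]
wall 60 [-10.2  37.8 126.3 158.4  14.7 -78.4]
wall 60 [-10.2  37.8 126.3 158.4  14.7 -78.4]
mid 30 [-13.   46.7 138.1 167.   64.7 -91.2]
mid 30 [-13.   46.7 138.1 167.   64.7 -91.2]
mid 40 [-11.7  35.7 132.  164.8  38.  -85.8]
mid 45 [-11.   31.8 128.4 161.2  25.9 -81.1]
mid 45 [-11.   31.8 128.4 161.2  25.9 -81.1]
mid 50 [-10.3  29.  124.7 151.9  14.9 -71.1]
mid 50 [-10.3  29.  124.7 151.9  14.9 -71.1]
mid 55 [ -9.7  27.2 120.8 113.3   6.4 -31.8]
mid 55 [ -9.7  27.2 120.8 113.3   6.4 -31.8]
mid 60 [ -9.1  26.1 116.8  32.8   8.9  49.2]
mid 60 [ -9.1  26.1 116.8  32.8   8.9  49.2]
fin 30 [-10.1  43.9 125.1 167.9  49.2 -87.3]
fin 30 [-10.1  43.9 125.1 167.9  49.2 -87.3]
fin 40 [ -9.2  36.9 119.8 163.5  27.2 -81.6]
fin 40 [ -9.2  36.9 119.8 163.5  27.2 -81.6]
fin 45 [ -8.8  34.4 116.5 156.8  16.8 -74.3]
fin 45 [ -8.8  34.4 116.5 156.8  16.8 -74.3]
fin 50 [ -8.4  32.6 113.  132.8   7.8 -49.9]
fin 50 [ -8.4  32.6 113.  132.8   7.8 -49.9]
fin 55 [ -7.9  31.5 109.2  46.9   6.6  36.4]
fin 55 [ -7.9  31.5 109.2  46.9   6.6  36.4]
fin 60 [ -7.5  31.  105.2  16.2  14.5  67.3]
fin 60 [ -7.5  31.  105.2  16.2  14.5  67.3]
```

Run:
```python
from kin import *
np.set_printoptions(precision=1,suppress=True)
for c,b in [([.50,.047,.17],40),([.53,.047,.17],40),([.53,.047,.17],45),([.52,.047,.045],50),([.53,.047,.045],50),([.53,.047,.045],55),([.52,.047,.045],55)]:
    R=tool(.5,b);print(c,b,*ik(np.array(c)-R@[.0095,0,0],R,[-10,20,110,170,20,-90]))
R=tool(.5,40);rows(np.array([.53,.047,.17])-R@[.0095,0,0],R,10)
```

```text
[0.5, 0.047, 0.17] 40 [-13.7  26.9 140.  162.3  34.7 -85.1] 12.240080069910897 2.586568279805738
[0.53, 0.047, 0.17] 40 [-14.4  30.7 139.9 162.5  41.  -86.3] 2.000177801164682e-09 3.89207477109581e-10
[0.53, 0.047, 0.17] 45 [-13.4  25.7 135.7 158.2  27.2 -80.4] 1.532107773982716e-11 2.900932634909733e-12
[0.52, 0.047, 0.045] 50 [-12.9  47.7 137.9 168.   45.4 -91.8] 9.71445146547012e-14 3.054362779229276e-14
[0.53, 0.047, 0.045] 50 [-12.4  46.9 136.3 167.8  43.  -91. ] 2.9976021664879227e-12 4.458138509043809e-13
[0.53, 0.047, 0.045] 55 [-11.5  42.1 132.5 166.1  29.8 -87.8] 7.348288644237755e-12 1.2543141271546626e-12
[0.52, 0.047, 0.045] 55 [-11.9  42.5 134.1 166.4  31.7 -88.6] 3.3306690738754696e-13 2.2362583553548838e-14
[[[5,5,8],[-0.013,0.027,-0.001]],[[5,5,9],[-0.013,0.027,-0]],[[5,5,8],[-0.012,0.027,-0.001]],[[4,5,9],[-0.013,0.027,-0.001]],[[4,4,9],[-0.013,0.026,-0.001]]]
[[[4,5,10],[-0.013,0.027,-0]],[[4,4,9],[-0.012,0.027,-0.001]],[[3,5,10],[-0.013,0.027,-0.001]],[[3,4,9],[-0.013,0.027,-0]],[[3.1,4.1,10],[-0.013,0.027,-0.001]]]
end [0.5 0.  0.2]
```

Run:
```python
from kin import *
R=tool(.5,45);P,Q=rows(np.array([.53,.047,.17])-R@[.0095,0,0],R,15)
```

```text
[[[3,3,5],[-0.009,0.012,-0]],[[4,4,6],[-0.008,0.012,-0]],[[3,3,6],[-0.009,0.012,-0]],[[3,3,5],[-0.008,0.012,-0]],[[3,3,6],[-0.009,0.013,-0.001]]]
[[[3,4,6],[-0.008,0.012,0]],[[3,3,6],[-0.009,0.012,0]],[[3,3,6],[-0.008,0.012,0]],[[3,3,6],[-0.009,0.012,0]],[[3,3,6],[-0.008,0.012,-0]]]
[[[2,3,6],[-0.009,0.012,-0]],[[3,3,6],[-0.008,0.012,-0]],[[3,2,6],[-0.009,0.012,-0]],[[2,3,7],[-0.008,0.012,-0]],[[2.4,2.8,5.9],[-0.009,0.013,-0.001]]]
end [0.5232 0.0469 0.1633]
```

Emit:
{"api": "drive_tool", "payload": {
  "motion": [
    [[3,3,5],[-0.009,0.012,0]],
    [[4,4,6],[-0.008,0.012,0]],
    [[3,3,6],[-0.009,0.012,0]],
    [[3,3,5],[-0.008,0.012,0]],
    [[3,3,6],[-0.009,0.013,-0.001]]
  ]
}}

```text
time_s: 3.55
position: [0.4635, 0.0728, 0.1933]
tcp_rot: [[0.785, 0.066, 0.616], [0.014, -0.996, 0.089], [0.62, -0.061, -0.783]]
force: [0.7, -0.1, 0.2]
opening: 0.005
grasp_force: 0.0
```

Emit:
{"api": "drive_tool", "payload": {
  "motion": [
    [[3,4,6],[-0.008,0.012,0]],
    [[3,3,6],[-0.009,0.012,0]],
    [[3,3,6],[-0.008,0.012,0]],
    [[3,3,6],[-0.009,0.012,0]],
    [[3,3,6],[-0.008,0.012,0]]
  ]
}}

```text
time_s: 4.05
position: [0.4951, 0.0596, 0.1789]
tcp_rot: [[0.746, 0.04, 0.664], [0.009, -0.999, 0.049], [0.665, -0.03, -0.746]]
force: [-0.4, 1.4, -0.5]
opening: 0.006
grasp_force: 0.0
```

Emit:
{"api": "drive_tool", "payload": {
  "motion": [
    [[2,3,6],[-0.009,0.012,0]],
    [[3,3,6],[-0.008,0.012,0]],
    [[3,2,6],[-0.009,0.012,0]],
    [[2,3,7],[-0.008,0.012,0]],
    [[2,3,6],[-0.009,0.013,-0.001]]
  ]
}}

```text
time_s: 4.55
position: [0.5257, 0.047, 0.1643]
tcp_rot: [[0.704, 0.011, 0.71], [0.009, -1.0, 0.007], [0.71, 0.001, -0.704]]
force: [0.1, -0.5, -0.1]
opening: 0.003
grasp_force: 0.0
```

Run:
```python
from kin import *
s=read_state();print(s["position"],s["tcp_rot"].round(3) ,s["joint_positions"],s["force"])
R=tool(.5,50);P,Q=rows(np.array([.525,.047,.045])-R@[.0095,0,0],R,8)
```

```text
[0.52573831 0.04697133 0.16426063] [[ 0.704  0.011  0.71 ]
 [ 0.009 -1.     0.007]
 [ 0.71   0.001 -0.704]] [-13.43289391  25.67790408 135.50793605 157.9491957   27.30127861
 -80.25569743] [ 0.1388823  -0.50510443 -0.13386323]
[[[-12,-0,10],[-0,-0.011,0]],[[-12,-0,11],[-0,-0.012,0.001]],[[-11,-0,10],[-0,-0.011,-0]],[[-12,-0,11],[-0.001,-0.012,0]],[[-11,-0,11],[0,-0.011,0.001]]]
[[[-11,-0,11],[0,-0.012,-0]],[[-11,-0,11],[0,-0.011,0]],[[-11.3,-0.1,11.3],[-0,-0.012,0.001]]]
end [0.5177 0.0469 0.0388]
```

Emit:
{"api": "drive_tool", "payload": {
  "motion": [
    [[-12,0,10],[0,-0.011,0]],
    [[-12,0,11],[0,-0.012,0.001]],
    [[-11,0,10],[0,-0.011,0]],
    [[-12,0,11],[-0.001,-0.012,0]],
    [[-11,0,11],[0,-0.011,0.001]]
  ]
}}

```text
time_s: 5.05
position: [0.5205, 0.0472, 0.0852]
tcp_rot: [[0.744, 0.01, 0.668], [0.006, -1.0, 0.007], [0.669, -0.001, -0.744]]
force: [0.7, 0.9, -0.4]
opening: 0.007
grasp_force: 0.0
```

Emit:
{"api": "drive_tool", "payload": {
  "motion": [
    [[-11,0,11],[0,-0.012,0]],
    [[-11,0,11],[0,-0.011,0]],
    [[-11,0,11],[0,-0.012,0]],
    [[0,0,0],[0,0,0]]
  ]
}}

```text
time_s: 5.45
position: [0.5173, 0.047, 0.0375]
tcp_rot: [[0.768, 0.009, 0.641], [0.006, -1.0, 0.007], [0.641, -0.002, -0.768]]
force: [0.1, -0.1, 0.1]
opening: 0.004
grasp_force: 0.0
```

Run:
```python
from kin import *
s=read_state();print(s["position"],s["tcp_rot"].round(3),s["force"],s["joint_positions"])
cv2.imwrite("pics/s2.png",cv2.resize(capture("scene")[110:320,180:440,::-1],None,fx=3,fy=2.8,interpolation=2))
```

```text
[0.51728247 0.04696375 0.03746353] [[ 0.768  0.009  0.641]
 [ 0.006 -1.     0.007]
 [ 0.641 -0.002 -0.768]] [ 0.10817265 -0.11456668  0.06806325] [-12.74182934  47.34572544 137.06479055 167.71231502  44.13334373
 -91.30871459]
```

View pics/s2.png

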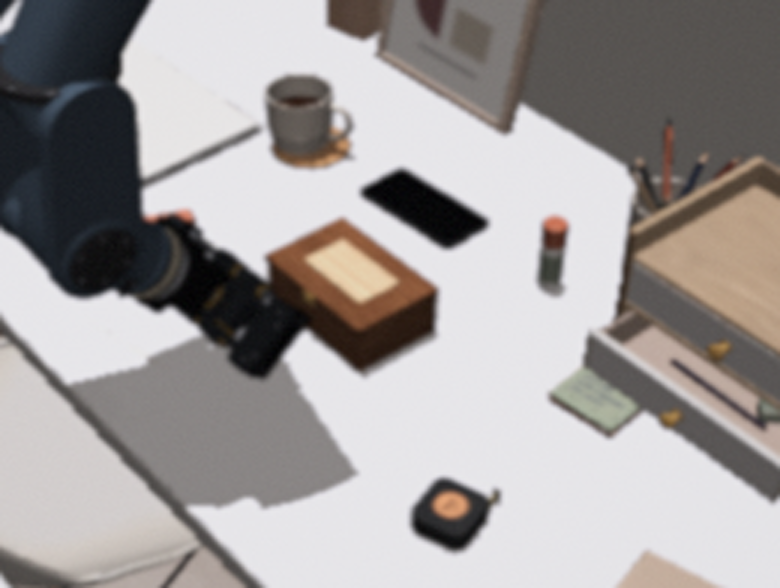

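The scene view shows the fingertips low in front of the box's front wall, in line with the clasp. I'll part the fingers so they straddle it, then feel for the wall.

Emit:
{"api": "drive_tool", "payload": {
  "motion": [
    [[3.1,0,2.6],[0,0,0]],
    [[3.1,0,2.6],[0,0,0]],
    [[3.1,0,2.6],[0,0,0]],
    [[0,0,0],[0,0,0]],
    [[0,0,0],[0,0,0]]
  ],
  "gripper": 0.5
}}

```text
time_s: 6.0
position: [0.529, 0.0461, 0.0397]
tcp_rot: [[0.766, 0.008, 0.642], [0.007, -1.0, 0.004], [0.642, 0.002, -0.766]]
force: [-0.1, 0.3, -0.6]
opening: 0.373
grasp_force: 0.0
```

Emit:
{"api": "drive_tool", "payload": {
  "motion": [
    [[0.8,0,0.6],[0,0,0]],
    [[0.8,0,0.6],[0,0,0]],
    [[0.8,0,0.6],[0,0,0]],
    [[0,0,0],[0,0,0]]
  ]
}}

```text
time_s: 6.4
position: [0.5318, 0.046, 0.0393]
tcp_rot: [[0.767, 0.008, 0.642], [0.007, -1.0, 0.004], [0.642, 0.002, -0.767]]
force: [0.5, -0.5, 0.8]
opening: 0.5
grasp_force: 0.0
```

Emit:
{"api": "drive_tool", "payload": {
  "motion": [
    [[0.8,0,0.6],[0,0,0]],
    [[0.8,0,0.6],[0,0,0]],
    [[0,0,0],[0,0,0]]
  ]
}}

```text
time_s: 6.7
position: [0.5339, 0.0461, 0.0394]
tcp_rot: [[0.767, 0.008, 0.642], [0.007, -1.0, 0.004], [0.642, 0.002, -0.767]]
force: [0.1, -0.4, -0.6]
opening: 0.502
grasp_force: 0.0
```

Emit:
{"api": "drive_tool", "payload": {
  "motion": [
    [[0.8,0,0.6],[0,0,0]],
    [[0.8,0,0.6],[0,0,0]],
    [[0,0,0],[0,0,0]]
  ]
}}

```text
time_s: 7.0
position: [0.5359, 0.0461, 0.0395]
tcp_rot: [[0.767, 0.008, 0.642], [0.007, -1.0, 0.004], [0.642, 0.002, -0.767]]
force: [-0.5, -0.3, -0.3]
opening: 0.499
grasp_force: 0.0
```

Emit:
{"api": "drive_tool", "payload": {
  "motion": [
    [[0.8,0,0.6],[0,0,0]],
    [[0.8,0,0.6],[0,0,0]],
    [[0.8,0,0.6],[0,0,0]],
    [[0.8,0,0.6],[0,0,0]],
    [[0,0,0],[0,0,0]]
  ]
}}

```text
time_s: 7.5
position: [0.5399, 0.0461, 0.0398]
tcp_rot: [[0.767, 0.008, 0.642], [0.007, -1.0, 0.004], [0.642, 0.002, -0.767]]
force: [0.0, -0.2, -0.2]
opening: 0.504
grasp_force: 0.0
```

Emit:
{"api": "drive_tool", "payload": {
  "motion": [
    [[0.8,0,0.6],[0,0,0]],
    [[0.8,0,0.6],[0,0,0]],
    [[0,0,0],[0,0,0]]
  ]
}}

```text
time_s: 7.8
position: [0.5419, 0.0461, 0.0399]
tcp_rot: [[0.767, 0.008, 0.642], [0.007, -1.0, 0.004], [0.642, 0.002, -0.767]]
force: [-0.1, 0.5, -0.0]
opening: 0.502
grasp_force: 0.0
```

Emit:
{"api": "drive_tool", "payload": {
  "motion": [
    [[0.8,0,0.6],[0,0,0]],
    [[0.8,0,0.6],[0,0,0]],
    [[0,0,0],[0,0,0]]
  ]
}}

```text
time_s: 8.1
position: [0.5439, 0.0461, 0.04]
tcp_rot: [[0.767, 0.008, 0.642], [0.007, -1.0, 0.004], [0.642, 0.002, -0.767]]
force: [0.2, 0.1, -0.2]
opening: 0.502
grasp_force: 0.0
```

Emit:
{"api": "drive_tool", "payload": {
  "motion": [
    [[0.8,0,0.6],[0,0,0]],
    [[0,0,0],[0,0,0]]
  ]
}}

```text
time_s: 8.3
position: [0.5448, 0.0462, 0.04]
tcp_rot: [[0.767, 0.008, 0.642], [0.007, -1.0, 0.004], [0.642, 0.002, -0.767]]
force: [0.1, -0.3, 1.2]
opening: 0.498
grasp_force: 0.0
```

Emit:
{"api": "drive_tool", "payload": {
  "motion": [
    [[0.8,0,0.6],[0,0,0]],
    [[0,0,0],[0,0,0]]
  ]
}}

```text
time_s: 8.5
position: [0.5459, 0.0461, 0.0401]
tcp_rot: [[0.767, 0.008, 0.642], [0.007, -1.0, 0.004], [0.642, 0.002, -0.767]]
force: [-1.2, 1.4, 0.0]
opening: 0.502
grasp_force: 0.0
```

Emit:
{"api": "drive_tool", "payload": {
  "motion": [
    [[0.8,0,0.6],[0,0,0]],
    [[0,0,0],[0,0,0]]
  ]
}}

```text
time_s: 8.7
position: [0.5468, 0.0462, 0.0401]
tcp_rot: [[0.767, 0.008, 0.642], [0.007, -1.0, 0.004], [0.642, 0.002, -0.767]]
force: [0.5, 0.3, -0.2]
opening: 0.501
grasp_force: 0.0
```

Emit:
{"api": "drive_tool", "payload": {
  "motion": [
    [[0.8,0,0.6],[0,0,0]],
    [[0,0,0],[0,0,0]]
  ]
}}

```text
time_s: 8.9
position: [0.5478, 0.0462, 0.0402]
tcp_rot: [[0.767, 0.008, 0.642], [0.007, -1.0, 0.004], [0.642, 0.002, -0.767]]
force: [0.3, 0.2, -0.9]
opening: 0.502
grasp_force: 0.0
```

Emit:
{"api": "drive_tool", "payload": {
  "motion": [
    [[0.8,0,0.6],[0,0,0]],
    [[0,0,0],[0,0,0]]
  ]
}}

```text
time_s: 9.1
position: [0.5488, 0.0462, 0.0402]
tcp_rot: [[0.767, 0.008, 0.642], [0.007, -1.0, 0.004], [0.642, 0.002, -0.767]]
force: [0.2, -0.3, 0.3]
opening: 0.5
grasp_force: 0.0
```

Emit:
{"api": "drive_tool", "payload": {
  "motion": [
    [[0.8,0,0.6],[0,0,0]],
    [[0,0,0],[0,0,0]]
  ]
}}

```text
time_s: 9.3
position: [0.5498, 0.0462, 0.0403]
tcp_rot: [[0.767, 0.008, 0.642], [0.007, -1.0, 0.004], [0.642, 0.002, -0.767]]
force: [-0.4, 0.2, -0.0]
opening: 0.501
grasp_force: 0.0
```

Run:
```python
from kin import *
s=read_state();c=cam("wrist",s)
im=capture("wrist")[:,:,::-1];cv2.imwrite("pics/w2.png",im)
R=s["tcp_rot"];print(proj(c,[s["position"],s["position"]+R@[.0095,0,0],[.551,.047,.056],[.551,.047,.065],[.557,.047,.065]]).round(0).tolist())
```

```text
[[282.0, 248.0], [282.0, 232.0], [281.0, 237.0], [281.0, 231.0], [281.0, 219.0]]
```

View pics/w2.png

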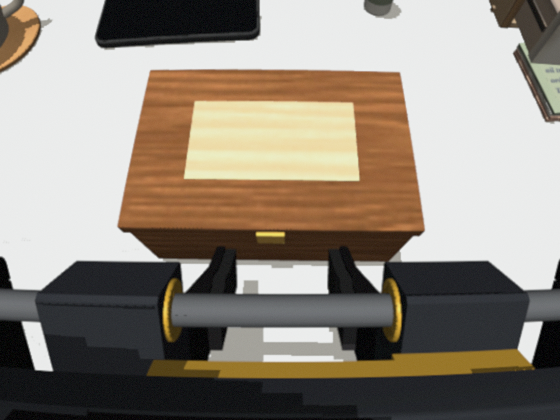

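The wrist view shows the lid's front edge at row 229–236 (x≈0.552) and the fingertips at row 248 either side of the clasp (270,237). The tips taper to about the TCP, so contact should be ~3–4 mm ahead.

Emit:
{"api": "drive_tool", "payload": {
  "motion": [
    [[0.8,0,0.6],[0,0,0]],
    [[0,0,0],[0,0,0]]
  ]
}}

```text
time_s: 9.55
position: [0.5508, 0.0462, 0.0404]
tcp_rot: [[0.767, 0.008, 0.642], [0.007, -1.0, 0.004], [0.642, 0.002, -0.767]]
force: [0.1, 0.1, -0.2]
opening: 0.5
grasp_force: 0.0
```

Emit:
{"api": "drive_tool", "payload": {
  "motion": [
    [[0.8,0,0.6],[0,0,0]],
    [[0,0,0],[0,0,0]]
  ]
}}

```text
time_s: 9.75
position: [0.5518, 0.0462, 0.0404]
tcp_rot: [[0.767, 0.008, 0.642], [0.007, -1.0, 0.004], [0.642, 0.002, -0.767]]
force: [-0.9, 0.3, 0.6]
opening: 0.501
grasp_force: 0.0
```

Emit:
{"api": "drive_tool", "payload": {
  "motion": [
    [[0.8,0,0.6],[0,0,0]],
    [[0,0,0],[0,0,0]]
  ]
}}

```text
time_s: 9.95
position: [0.5528, 0.0462, 0.0405]
tcp_rot: [[0.767, 0.008, 0.642], [0.007, -1.0, 0.004], [0.642, 0.002, -0.767]]
force: [0.4, 0.7, 0.4]
opening: 0.501
grasp_force: 0.0
```

Emit:
{"api": "drive_tool", "payload": {
  "motion": [
    [[0.8,0,0.6],[0,0,0]],
    [[0,0,0],[0,0,0]]
  ]
}}

```text
time_s: 10.15
position: [0.5538, 0.0462, 0.0405]
tcp_rot: [[0.767, 0.008, 0.642], [0.007, -1.0, 0.004], [0.642, 0.002, -0.767]]
force: [0.7, -0.5, 0.0]
opening: 0.494
grasp_force: 0.0
```

Emit:
{"api": "drive_tool", "payload": {
  "motion": [
    [[0.8,0,0.6],[0,0,0]],
    [[0,0,0],[0,0,0]]
  ]
}}

```text
time_s: 10.35
position: [0.5548, 0.0462, 0.0406]
tcp_rot: [[0.767, 0.008, 0.642], [0.007, -1.0, 0.004], [0.642, 0.002, -0.767]]
force: [-0.5, -0.6, 0.1]
opening: 0.499
grasp_force: 0.0
```

Emit:
{"api": "drive_tool", "payload": {
  "motion": [
    [[0.8,0,0.6],[0,0,0]],
    [[0,0,0],[0,0,0]]
  ]
}}

```text
time_s: 10.55
position: [0.5558, 0.0462, 0.0406]
tcp_rot: [[0.767, 0.008, 0.642], [0.007, -1.0, 0.004], [0.642, 0.002, -0.767]]
force: [0.5, 1.1, 1.1]
opening: 0.506
grasp_force: 0.0
```

Emit:
{"api": "drive_tool", "payload": {
  "motion": [
    [[0.8,0,0.6],[0,0,0]],
    [[0,0,0],[0,0,0]]
  ]
}}

```text
time_s: 10.75
position: [0.5568, 0.0462, 0.0407]
tcp_rot: [[0.767, 0.008, 0.642], [0.007, -1.0, 0.004], [0.642, 0.002, -0.767]]
force: [-0.1, -0.2, 1.1]
opening: 0.5
grasp_force: 0.0
```

Emit:
{"api": "drive_tool", "payload": {
  "motion": [
    [[0.8,0,0.6],[0,0,0]],
    [[0,0,0],[0,0,0]]
  ]
}}

```text
time_s: 10.95
position: [0.5578, 0.0463, 0.0407]
tcp_rot: [[0.767, 0.008, 0.642], [0.007, -1.0, 0.004], [0.642, 0.002, -0.767]]
force: [-0.2, -0.6, 0.4]
opening: 0.503
grasp_force: 0.0
```

Run:
```python
from kin import *
s=read_state();print(s["force"],s["position"])
im=capture("wrist")[200:300,180:380,::-1];cv2.imwrite("pics/w3.png",np.clip(cv2.resize(im,None,fx=4,fy=4,interpolation=2)*1.8,0,255).astype(np.uint8))
```

```text
[-0.16244671 -0.58090393  0.42763235] [0.55783101 0.04625428 0.04073598]
```

View pics/w3.png

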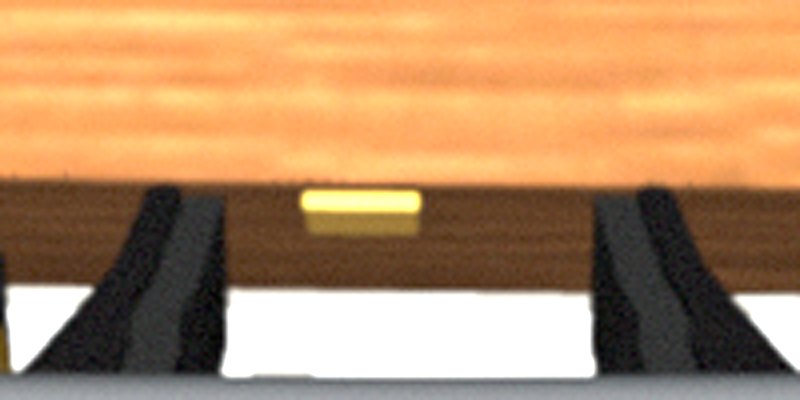

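The crop shows both fingertips (rows ~247) right at the front wall, either side of the clasp. I'll keep closing in until there is contact.

Emit:
{"api": "drive_tool", "payload": {
  "motion": [
    [[0.8,0,0.6],[0,0,0]],
    [[0,0,0],[0,0,0]]
  ]
}}

```text
time_s: 11.2
position: [0.5588, 0.0463, 0.0408]
tcp_rot: [[0.767, 0.008, 0.642], [0.007, -1.0, 0.004], [0.642, 0.002, -0.767]]
force: [0.2, -0.2, -0.3]
opening: 0.501
grasp_force: 0.0
```

Emit:
{"api": "drive_tool", "payload": {
  "motion": [
    [[0.8,0,0.6],[0,0,0]],
    [[0,0,0],[0,0,0]]
  ]
}}

```text
time_s: 11.4
position: [0.5598, 0.0463, 0.0408]
tcp_rot: [[0.767, 0.008, 0.642], [0.007, -1.0, 0.004], [0.642, 0.002, -0.767]]
force: [-0.6, -0.4, -0.1]
opening: 0.5
grasp_force: 0.0
```

Emit:
{"api": "drive_tool", "payload": {
  "motion": [
    [[0.8,0,0.6],[0,0,0]],
    [[0,0,0],[0,0,0]]
  ]
}}

```text
time_s: 11.6
position: [0.5604, 0.0463, 0.0407]
tcp_rot: [[0.767, 0.008, 0.641], [0.007, -1.0, 0.004], [0.641, 0.002, -0.767]]
force: [0.2, 0.1, -0.5]
opening: 0.499
grasp_force: 0.3
```

Emit:
{"api": "drive_tool", "payload": {
  "motion": [
    [[0.5,0,0.4],[0,0,0]],
    [[0,0,0],[0,0,0]],
    [[0,0,0],[0,0,0]]
  ]
}}

```text
time_s: 11.9
position: [0.5607, 0.0464, 0.0406]
tcp_rot: [[0.768, 0.008, 0.641], [0.007, -1.0, 0.004], [0.641, 0.002, -0.768]]
force: [-2.7, -0.7, -0.2]
opening: 0.502
grasp_force: 1.0
```

Contact: −2.7 N on the wall. I'll back off slightly and rise until the lip loads the fingers.

Emit:
{"api": "drive_tool", "payload": {
  "motion": [
    [[-0.6,0,-0.5],[0,0,0]],
    [[1.3,0,-1.5],[0,0,0]],
    [[1.3,0,-1.5],[0,0,0]],
    [[0,0,0],[0,0,0]]
  ]
}}

```text
time_s: 12.3
position: [0.5612, 0.0462, 0.0454]
tcp_rot: [[0.766, 0.008, 0.643], [0.007, -1.0, 0.004], [0.643, 0.002, -0.766]]
force: [-0.4, 0.1, 0.0]
opening: 0.497
grasp_force: 0.0
```

Emit:
{"api": "drive_tool", "payload": {
  "motion": [
    [[1.3,0,-1.5],[0,0,0]],
    [[1.3,0,-1.5],[0,0,0]],
    [[0,0,0],[0,0,0]]
  ]
}}

```text
time_s: 12.6
position: [0.5608, 0.0463, 0.0492]
tcp_rot: [[0.767, 0.008, 0.642], [0.007, -1.0, 0.004], [0.642, 0.002, -0.767]]
force: [-0.1, 0.1, 0.0]
opening: 0.499
grasp_force: 0.0
```

Emit:
{"api": "drive_tool", "payload": {
  "motion": [
    [[1.3,0,-1.5],[0,0,0]],
    [[1.3,0,-1.5],[0,0,0]],
    [[0,0,0],[0,0,0]]
  ]
}}

```text
time_s: 12.9
position: [0.5608, 0.0463, 0.0531]
tcp_rot: [[0.767, 0.008, 0.642], [0.007, -1.0, 0.004], [0.642, 0.002, -0.767]]
force: [0.1, -0.4, -0.1]
opening: 0.501
grasp_force: 0.0
```

Emit:
{"api": "drive_tool", "payload": {
  "motion": [
    [[1.3,0,-1.5],[0,0,0]],
    [[1.3,0,-1.5],[0,0,0]],
    [[0,0,0],[0,0,0]]
  ]
}}

```text
time_s: 13.2
position: [0.5608, 0.0463, 0.057]
tcp_rot: [[0.767, 0.008, 0.642], [0.007, -1.0, 0.004], [0.642, 0.002, -0.767]]
force: [-0.1, 0.7, 0.5]
opening: 0.5
grasp_force: 0.0
```

Emit:
{"api": "drive_tool", "payload": {
  "motion": [
    [[1.3,0,-1.5],[0,0,0]],
    [[1.3,0,-1.5],[0,0,0]],
    [[0,0,0],[0,0,0]]
  ]
}}

```text
time_s: 13.5
position: [0.5609, 0.0463, 0.061]
tcp_rot: [[0.767, 0.008, 0.642], [0.007, -1.0, 0.004], [0.642, 0.002, -0.767]]
force: [0.1, -1.3, 0.9]
opening: 0.502
grasp_force: 0.0
```

Run:
```python
from kin import *
s=read_state();print(s["force"],s["position"])
im=capture("wrist")[180:300,80:460,::-1];cv2.imwrite("pics/w4.png",np.clip(cv2.resize(im,None,fx=2,fy=2,interpolation=2)*1.8,0,255).astype(np.uint8))
```

```text
[ 0.05302202 -1.29945904  0.9087481 ] [0.56093567 0.04630929 0.06102192]
```

View pics/w4.png

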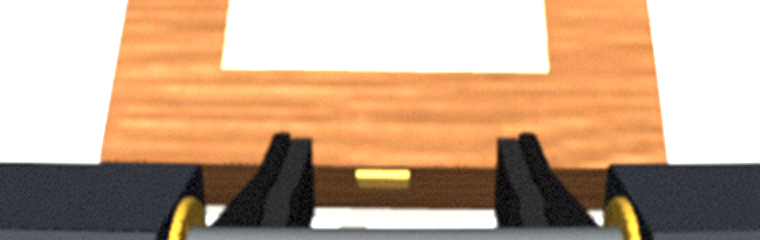

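The crop shows the lid edge at row ~262 and the tips at row ~247, apparently beyond the edge. I'll check the lid pose numerically with solvePnP before moving on.

```bash
cat > lid.py <<'E'
from kin import *
def quad(mask):
    cs,_=cv2.findContours(mask.astype(np.uint8),cv2.RETR_EXTERNAL,cv2.CHAIN_APPROX_NONE);c=max(cs,key=cv2.contourArea)
    a=cv2.approxPolyDP(cv2.convexHull(c),.03*cv2.arcLength(c,True),True)[:,0]
    return a,cv2.contourArea(c)
def label(im):  # BGR ; pale yellow, brighter than wood
    b,g,r=[im[:,:,i].astype(int) for i in range(3)]
    m=(r>150)&(g>130)&(r-b>35)&(g-b>20); m[240:]=0
    return quad(cv2.morphologyEx(m.astype(np.uint8),cv2.MORPH_OPEN,np.ones((3,3))))
E
python3 - <<'E'
from lid import *
np.set_printoptions(precision=4,suppress=True)
w2=cv2.imread("pics/w2.png"); q,a=label(w2);print("w2 label",q.tolist(),a)
Rw2=np.array([[.767,.008,.642],[.007,-1,.004],[.642,.002,-.767]])
c2=cam("wrist",dict(tcp_rot=Rw2,position=[.5498,.0462,.0403]))
corners=np.array([[150,71],[400,72],[424,229],[120,229]],float)
obj=np.array([[51,76,0],[51,-76,0],[-51,-76,0],[-51,76,0]])/1000.
def pnp(c,obj,px):
    ok,rv,tv=cv2.solvePnP(obj,px,c["K"],c["D"]); R=c["orientation"]@cv2.Rodrigues(rv)[0]; t=c["xyz"]+c["orientation"]@tv[:,0]
    return t,R
t,R=pnp(c2,obj,corners);print("w2 lid centre",t,"R\n",R, "front",t+R@[-.051,0,0])
# plane points at z=.065
print(ground(c2,corners,.065))
s=read_state();im=capture("wrist")[:,:,::-1].copy();cv2.imwrite("pics/w5.png",im)
q5,a5=label(im);print("w5",q5.tolist(),a5);c5=cam("wrist",s);print(ground(c5,[[130,261],[413.5,262.5]],.065))
for c,qq in((c2,q),(c5,q5)): print("label@.065",ground(c,qq,.065)[:,:2].tolist())
E
```

```text
w2 label [[353, 103], [359, 180], [183, 178], [195, 100]] 13213.5
w2 lid centre [0.604  0.0516 0.0616] R
 [[ 1.0002 -0.0046 -0.0112]
 [ 0.0045  1.      0.0013]
 [ 0.0113 -0.002   1.0002]] front [0.553  0.0514 0.061 ]
[[ 0.6518  0.1266  0.065 ]
 [ 0.6523 -0.0236  0.065 ]
 [ 0.5524 -0.0228  0.065 ]
 [ 0.5509  0.1254  0.065 ]]
w5 [[200, 137], [348, 139], [354, 214], [191, 214]] 11991.5
[[ 0.5515  0.1266  0.065 ]
 [ 0.5522 -0.0229  0.065 ]]
label@.065 [[0.6279857160549099, 0.006718955121677868], [0.5787754348013503, 0.007235513496788741], [0.5791022129302401, 0.09731016584360241], [0.6293499415241223, 0.09655372014072335]]
label@.065 [[0.6290870099024259, 0.0966141485377266], [0.6284163420352524, 0.007095326052470409], [0.5795166611113781, 0.006945488840087867], [0.5786980582844183, 0.09662779535180704]]
```

The lid has not moved: its front edge is at x≈0.552, y centre ≈0.051. Finger width and rows put the blunt finger end about 20 mm behind the TCP. So the earlier contact was against the lid's front face, not below the lip. I'll back off, go about 37 mm lower and approach again.

Emit:
{"api": "drive_tool", "payload": {
  "motion": [
    [[-7.7,0,-6.4],[0,0,0]],
    [[-4,-3,-3],[0,0,0]],
    [[-6.4,-2,7.7],[0,0,0]],
    [[-6.4,0,7.7],[0,0,0]],
    [[-6.4,0,7.7],[0,0,0]]
  ]
}}

```text
time_s: 14.1
position: [0.5458, 0.0514, 0.03]
tcp_rot: [[0.767, 0.008, 0.642], [0.007, -1.0, 0.004], [0.642, 0.002, -0.767]]
force: [0.3, -0.2, -0.5]
opening: 0.494
grasp_force: 0.0
```

Emit:
{"api": "drive_tool", "payload": {
  "motion": [
    [[-4.5,0,5.4],[0,0,0]],
    [[3.8,0,3.2],[0,0,0]],
    [[3.8,0,3.2],[0,0,0]],
    [[0,0,0],[0,0,0]]
  ]
}}

```text
time_s: 14.5
position: [0.5574, 0.0511, 0.0242]
tcp_rot: [[0.765, 0.008, 0.644], [0.007, -1.0, 0.003], [0.644, 0.002, -0.765]]
force: [0.2, -0.1, 0.1]
opening: 0.501
grasp_force: 0.0
```

Emit:
{"api": "drive_tool", "payload": {
  "motion": [
    [[1.5,0,1.3],[0,0,0]],
    [[0.8,0,0.6],[0,0,0]],
    [[0,0,0],[0,0,0]]
  ]
}}

```text
time_s: 14.8
position: [0.5591, 0.0512, 0.0237]
tcp_rot: [[0.767, 0.008, 0.642], [0.007, -1.0, 0.004], [0.642, 0.002, -0.767]]
force: [-0.8, 0.8, -0.0]
opening: 0.498
grasp_force: 0.0
```

Emit:
{"api": "drive_tool", "payload": {
  "motion": [
    [[0.8,0,0.6],[0,0,0]],
    [[0,0,0],[0,0,0]]
  ]
}}

```text
time_s: 15.0
position: [0.5599, 0.0513, 0.0235]
tcp_rot: [[0.767, 0.008, 0.642], [0.007, -1.0, 0.004], [0.642, 0.002, -0.767]]
force: [0.5, 0.3, -0.1]
opening: 0.501
grasp_force: 0.0
```

Emit:
{"api": "drive_tool", "payload": {
  "motion": [
    [[0.8,0,0.6],[0,0,0]],
    [[0,0,0],[0,0,0]]
  ]
}}

```text
time_s: 15.2
position: [0.5606, 0.0513, 0.0233]
tcp_rot: [[0.767, 0.008, 0.641], [0.007, -1.0, 0.004], [0.641, 0.002, -0.767]]
force: [-0.4, -0.5, 0.0]
opening: 0.502
grasp_force: 0.2
```

Emit:
{"api": "drive_tool", "payload": {
  "motion": [
    [[0.4,0,0.3],[0,0,0]],
    [[1.3,0,-1.5],[0,0,0]],
    [[1.3,0,-1.5],[0,0,0]],
    [[0,0,0],[0,0,0]]
  ]
}}

```text
time_s: 15.6
position: [0.5608, 0.0513, 0.0274]
tcp_rot: [[0.768, 0.008, 0.641], [0.007, -1.0, 0.004], [0.641, 0.002, -0.768]]
force: [-0.8, -0.3, -0.5]
opening: 0.498
grasp_force: 0.8
```

Emit:
{"api": "drive_tool", "payload": {
  "motion": [
    [[1.3,0,-1.5],[0,0,0]],
    [[1.3,0,-1.5],[0,0,0]],
    [[0,0,0],[0,0,0]]
  ]
}}

```text
time_s: 15.9
position: [0.5614, 0.0513, 0.0317]
tcp_rot: [[0.767, 0.008, 0.642], [0.007, -1.0, 0.004], [0.642, 0.002, -0.767]]
force: [-2.8, -0.4, -0.3]
opening: 0.501
grasp_force: 0.7
```

Emit:
{"api": "drive_tool", "payload": {
  "motion": [
    [[1.3,0,-1.5],[0,0,0]],
    [[1.3,0,-1.5],[0,0,0]],
    [[0,0,0],[0,0,0]]
  ]
}}

```text
time_s: 16.2
position: [0.5616, 0.0513, 0.0357]
tcp_rot: [[0.767, 0.008, 0.642], [0.007, -1.0, 0.004], [0.642, 0.002, -0.767]]
force: [-2.0, 0.8, -0.2]
opening: 0.501
grasp_force: 0.6
```

Emit:
{"api": "drive_tool", "payload": {
  "motion": [
    [[1.3,0,-1.5],[0,0,0]],
    [[1.3,0,-1.5],[0,0,0]],
    [[0,0,0],[0,0,0]]
  ]
}}

```text
time_s: 16.5
position: [0.5619, 0.0513, 0.0398]
tcp_rot: [[0.766, 0.008, 0.642], [0.007, -1.0, 0.004], [0.642, 0.002, -0.766]]
force: [-0.4, 0.1, -0.4]
opening: 0.502
grasp_force: 0.4
```

Run:
```python
from lid import *
s=read_state();im=capture("wrist")[:,:,::-1].copy();cv2.imwrite("pics/w6.png",im)
q,a=label(im);c=cam("wrist",s);print(q.tolist(),ground(c,q,.065)[:,:2].round(4).tolist())
```

```text
[[200, 111], [362, 113], [375, 190], [188, 189]] [[0.6333, 0.0978], [0.6328, 0.0074], [0.585, 0.0048], [0.5847, 0.099]]
```

The label shows the lid rising, so the lip is on the fingers. I'll fit the lid angle and plan the arc about the hinge.

```bash
cat >> lid.py <<'E'
H=np.array([.656,.051,.055])
def labpts(th):
    p=np.array([[.629,.097,.065],[.629,.007,.065],[.579,.0065,.065],[.579,.097,.065]])-H
    return H+p@Ro.from_rotvec([0,th,0]).as_matrix().T
def theta(s,im):
    q,a=label(im);c=cam("wrist",s)
    q=q.astype(float);q=q[np.argsort(np.arctan2(*(q-q.mean(0)).T[::-1]))]  # clockwise from top-left
    r=least_squares(lambda t:(proj(c,labpts(t[0]))-q).ravel(),[.1]);return np.degrees(r.x[0]),np.abs(r.fun).max(),q.tolist()
C=np.array([.0095,0,-.022])
def tcp(th,b,u=.008,yaw=.5):
    t=np.radians(th);R=tool(yaw,b)
    E=H+.104*np.array([-np.cos(t),0,np.sin(t)])
    P=E+u*R[:,2] if th<b else H+(.104-u)*np.array([-np.cos(t),0,np.sin(t)])
    P[1]=.051
    return P-R@C,R
def beta(th): return np.interp(th,[10,40],[50,40])
E
python3 - <<'E'
from lid import *
np.set_printoptions(precision=4,suppress=True)
s=read_state();print(theta(s,cv2.imread("pics/w6.png")))
print(theta(dict(position=[.56093567,.04630929,.06102192],tcp_rot=s["tcp_rot"]),cv2.imread("pics/w5.png")))
sd=s["joint_positions"]
for th in (0,5,10,20,30,40,50,60,75,90,105):
    p,R=tcp(th,beta(th));q,e,a=ik(p,R,sd);sd=q;print(th,p,q.round(1),round(e,2))
E
```

```text
(np.float64(6.358400335981123), np.float64(2.1404959987581833), [[200.0, 111.0], [362.0, 113.0], [375.0, 190.0], [188.0, 189.0]])
(np.float64(0.01190462181788917), np.float64(1.0567252273458223), [[200.0, 137.0], [348.0, 139.0], [354.0, 214.0], [191.0, 214.0]])
0 [0.564  0.0511 0.0259] [-10.2  46.9 129.8 168.5  36.8 -89. ] 0.0
5 [0.5644 0.0511 0.035 ] [-10.2  45.3 129.8 168.   35.2 -88.4] 0.0
10 [0.5656 0.0511 0.044 ] [-10.2  43.8 129.5 167.5  33.4 -87.7] 0.0
20 [0.5719 0.0511 0.0622] [-10.4  43.  130.7 167.5  37.2 -88. ] 0.0
30 [0.5812 0.0511 0.0795] [-10.6  42.5 131.3 167.6  40.6 -88.2] 0.0
40 [0.5932 0.0511 0.0953] [-10.6  42.3 131.4 167.7  43.8 -88.2] 0.0
50 [0.605  0.0511 0.1071] [-10.3  39.9 129.4 167.   39.5 -86.9] 0.0
60 [0.6187 0.0511 0.1167] [ -9.9  38.2 127.2 166.3  35.6 -85.5] 0.0
75 [0.6419 0.0511 0.1263] [ -9.3  36.7 123.6 165.3  30.7 -83.6] 0.0
90 [0.6667 0.0511 0.1296] [ -8.7  36.6 119.9 164.4  27.  -82. ] 0.0
105 [0.6916 0.0511 0.1263] [ -8.2  37.5 116.5 163.8  24.6 -80.8] 0.0
```

```bash
cat >> lid.py <<'E'
def path(ths,bf=beta,u=lambda t:.008):
    s=read_state();P=np.array(s["position"]);Q=np.array(s["tcp_rot"]);out=[]
    for th in ths:
        tp,tq=tcp(th,bf(th),u(th));d=np.round(Q.T@(tp-P)*1000,1);w=np.round(Ro.from_matrix(Q.T@tq).as_rotvec(),3)
        out.append([d.tolist(),w.tolist()]);P=P+Q@d/1000;Q=Q@Ro.from_rotvec(w).as_matrix()
    for k in range(0,len(out),5): print(str(out[k:k+5]).replace(" ",""))
E
python3 - <<'E'
from lid import *
path(list(range(10,63,4)),u=lambda t:np.interp(t,[6,20],[.005,.009]))
E
```

```text
[[[5.6,0.2,-2.8],[0.002,0.001,0.0]],[[6.4,0.1,-3.1],[0.0,0.023,0.0]],[[6.8,-0.0,-2.6],[0.0,0.023,0.0]],[[7.2,0.0,-2.5],[-0.0,0.023,0.0]],[[7.4,0.1,-2.5],[-0.0,0.024,0.0]]]
[[[7.7,-0.0,-1.9],[-0.0,0.023,0.0]],[[7.8,0.0,-1.2],[-0.0,0.023,0.0]],[[8.0,0.1,-0.6],[-0.0,0.024,0.0]],[[7.3,0.0,0.1],[-0.0,0.011,0.0]],[[6.6,0.1,0.4],[-0.0,0.0,0.0]]]
[[[6.6,-0.0,0.9],[-0.0,0.0,0.0]],[[6.5,0.0,1.4],[-0.0,0.0,0.0]],[[6.3,0.1,1.8],[-0.0,0.0,0.0]],[[6.3,0.0,2.3],[-0.0,0.0,0.0]]]
```

Emit:
{"api": "drive_tool", "payload": {
  "motion": [
    [[5.6,0.2,-2.8],[0.002,0.001,0]],
    [[6.4,0.1,-3.1],[0,0.023,0]],
    [[6.8,0,-2.6],[0,0.023,0]],
    [[7.2,0,-2.5],[0,0.023,0]],
    [[7.4,0.1,-2.5],[0,0.024,0]]
  ]
}}

```text
time_s: 17.05
position: [0.5782, 0.051, 0.0725]
tcp_rot: [[0.701, 0.009, 0.713], [0.007, -1.0, 0.006], [0.713, 0.0, -0.701]]
force: [-1.3, -0.1, 0.6]
opening: 0.499
grasp_force: 0.5
```

Run:
```python
from lid import *
s=read_state();im=capture("wrist")[:,:,::-1].copy();cv2.imwrite("pics/w7.png",im);print(theta(s,im),s["force"],s["grasp_force"])
path(list(range(30,63,4)),u=lambda t:np.interp(t,[6,20],[.005,.009]))
```

```text
(np.float64(27.219756212825068), np.float64(2.57461956255878), [[208.0, 156.0], [355.0, 158.0], [370.0, 204.0], [191.0, 198.0]]) [-1.27816674 -0.09938141  0.55725037] 0.5467998795211315
[[[6.5,-0.1,-1.7],[-0.0,0.019,0.001]],[[7.8,0.1,-1.2],[0.0,0.023,-0.0]],[[8.0,0.0,-0.5],[0.0,0.024,-0.0]],[[7.3,0.0,-0.0],[0.0,0.011,-0.0]],[[6.6,0.1,0.4],[0.0,0.0,-0.0]]]
[[[6.5,0.0,1.0],[0.0,0.0,-0.0]],[[6.5,0.1,1.3],[0.0,0.0,-0.0]],[[6.4,0.0,1.9],[0.0,0.0,-0.0]],[[6.2,0.1,2.2],[0.0,0.0,-0.0]]]
```

Lid at 27°, tracking the plan. Continuing.

Emit:
{"api": "drive_tool", "payload": {
  "motion": [
    [[6.5,0,-1.7],[0,0.019,0]],
    [[7.8,0.1,-1.2],[0,0.023,0]],
    [[8,0,-0.5],[0,0.024,0]],
    [[7.3,0,0],[0,0.011,0]],
    [[6.6,0.1,0.4],[0,0,0]]
  ]
}}

```text
time_s: 17.6
position: [0.5999, 0.051, 0.1003]
tcp_rot: [[0.647, 0.009, 0.762], [0.005, -1.0, 0.007], [0.762, -0.0, -0.647]]
force: [0.0, -0.1, -1.1]
opening: 0.499
grasp_force: 0.4
```

Emit:
{"api": "drive_tool", "payload": {
  "motion": [
    [[6.5,0,1],[0,0,0]],
    [[6.5,0.1,1.3],[0,0,0]],
    [[6.4,0,1.9],[0,0,0]],
    [[6.2,0.1,2.2],[0,0,0]]
  ]
}}

```text
time_s: 18.0
position: [0.6219, 0.0511, 0.1165]
tcp_rot: [[0.646, 0.009, 0.763], [0.006, -1.0, 0.007], [0.763, 0.0, -0.646]]
force: [-0.4, 0.0, -1.9]
opening: 0.497
grasp_force: 0.4
```

Run:
```python
from lid import *
s=read_state();im=capture("wrist")[:,:,::-1].copy();cv2.imwrite("pics/w8.png",im);print(s["force"],s["grasp_force"])
try: print(theta(s,im))
except Exception as e: print(e)
path(list(range(66,100,4)),u=lambda t:np.interp(t,[6,20],[.005,.009]))
t=capture("top")[:,:,::-1];s2=capture("scene")[:,:,::-1]
o=np.hstack([cv2.resize(t[150:290,220:380],None,fx=2.5,fy=2.5,interpolation=2),cv2.resize(s2[130:270,220:380],None,fx=2.5,fy=2.5,interpolation=2)])
cv2.imwrite("pics/m1.png",np.clip(o*1.6,0,255).astype(np.uint8))
```

```text
[-0.37491596  0.0480819  -1.93048429] 0.36174587472032727
(np.float64(87.84056622610888), np.float64(302.6427117219564), [[59.0, 168.0], [69.0, 165.0], [59.0, 187.0], [36.0, 204.0]])
[[[5.1,-0.1,1.8],[0.0,0.001,0.001]],[[5.8,0.0,3.1],[0.0,0.0,-0.0]],[[5.7,0.1,3.5],[0.0,0.0,-0.0]],[[5.3,0.1,3.9],[0.0,0.0,-0.0]],[[5.1,0.0,4.3],[0.0,0.0,-0.0]]]
[[[4.8,0.1,4.6],[0.0,0.0,-0.0]],[[4.4,0.0,4.9],[0.0,0.0,-0.0]],[[4.1,0.1,5.2],[0.0,0.0,-0.0]],[[3.7,0.0,5.5],[0.0,0.0,-0.0]]]
```

View pics/m1.png

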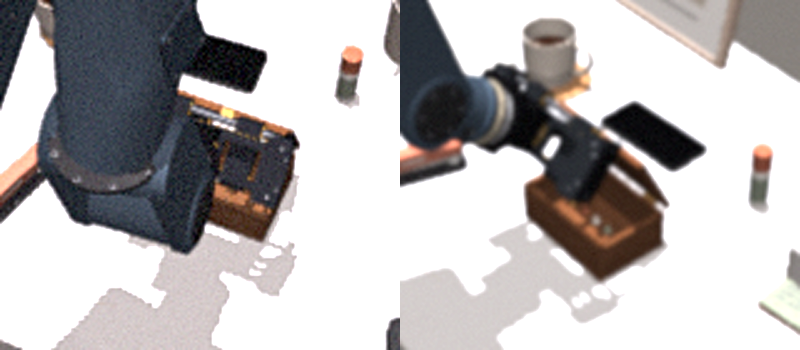

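The scene view shows the lid well raised on the fingers and the box standing in place. I'll push on to ~98°.

Emit:
{"api": "drive_tool", "payload": {
  "motion": [
    [[5.1,0,1.8],[0,0,0]],
    [[5.8,0,3.1],[0,0,0]],
    [[5.7,0.1,3.5],[0,0,0]],
    [[5.3,0.1,3.9],[0,0,0]],
    [[5.1,0,4.3],[0,0,0]]
  ]
}}

```text
time_s: 18.65
position: [0.6522, 0.0511, 0.126]
tcp_rot: [[0.646, 0.009, 0.763], [0.006, -1.0, 0.007], [0.763, 0.0, -0.646]]
force: [-0.9, 0.1, 0.1]
opening: 0.501
grasp_force: 0.3
```

Emit:
{"api": "drive_tool", "payload": {
  "motion": [
    [[4.8,0.1,4.6],[0,0,0]],
    [[4.4,0,4.9],[0,0,0]],
    [[4.1,0.1,5.2],[0,0,0]],
    [[3.7,0,5.5],[0,0,0]],
    [[0,0,0],[0,0,0]]
  ]
}}

```text
time_s: 19.15
position: [0.6791, 0.051, 0.1259]
tcp_rot: [[0.646, 0.009, 0.764], [0.006, -1.0, 0.007], [0.764, 0.0, -0.646]]
force: [0.2, -0.0, -0.2]
opening: 0.497
grasp_force: 0.0
```

Emit:
{"api": "drive_tool", "payload": {
  "motion": [
    [[1.7,0,2.9],[0,0,0]],
    [[1.6,0,2.9],[0,0,0]],
    [[0,0,0],[0,0,0]]
  ]
}}

```text
time_s: 19.45
position: [0.6848, 0.0512, 0.1243]
tcp_rot: [[0.646, 0.009, 0.763], [0.006, -1.0, 0.007], [0.763, 0.0, -0.646]]
force: [-0.1, -0.2, 0.2]
opening: 0.496
grasp_force: 0.0
```

Emit:
{"api": "drive_tool", "payload": {
  "motion": [
    [[1,0,1.2],[0,0,0]],
    [[1,0,1.2],[0,0,0]],
    [[0,0,0],[0,0,0]]
  ]
}}

```text
time_s: 19.75
position: [0.6877, 0.0512, 0.1244]
tcp_rot: [[0.646, 0.009, 0.763], [0.006, -1.0, 0.007], [0.763, 0.0, -0.646]]
force: [0.4, -0.8, -0.1]
opening: 0.499
grasp_force: 0.0
```

Emit:
{"api": "drive_tool", "payload": {
  "motion": [
    [[1,0,1.2],[0,0,0]],
    [[1,0,1.2],[0,0,0]],
    [[0,0,0],[0,0,0]]
  ]
}}

```text
time_s: 20.05
position: [0.6909, 0.0512, 0.1245]
tcp_rot: [[0.646, 0.009, 0.763], [0.006, -1.0, 0.007], [0.763, 0.0, -0.646]]
force: [-0.1, -0.2, 0.2]
opening: 0.504
grasp_force: 0.0
```

Run:
```python
from lid import *
# project lid edge line at various angles in top/scene; measure wood-colour extent
s=read_state()
for n in("top","scene"):
    im=capture(n)[:,:,::-1].copy();cv2.imwrite(f"pics/{n}9.png",im);c=cam(n)
    for th in (90,98,105):
        t=np.radians(th);E=H+.104*np.array([-np.cos(t),0,np.sin(t)])+.009*np.array([np.sin(t),0,np.cos(t)])
        print(n,th,proj(c,[E+[0,-.076,0],E+[0,.076,0]]).round(1).tolist())
```

```text
top 90 [[343.3, 186.8], [293.2, 169.5]]
top 98 [[345.0, 183.5], [295.2, 166.4]]
top 105 [[346.3, 181.1], [296.8, 164.1]]
scene 90 [[330.7, 185.5], [296.7, 160.7]]
scene 98 [[334.4, 184.1], [300.4, 159.5]]
scene 105 [[337.6, 183.4], [303.5, 159.0]]
```

Emit:
{"api": "drive_tool", "payload": {
  "motion": [
    [[0.7,0,0.8],[0,0,0]],
    [[0.6,0,0.8],[0,0,0]],
    [[0,0,0],[0,0,0]]
  ]
}}

```text
time_s: 20.45
position: [0.6925, 0.0513, 0.1241]
tcp_rot: [[0.647, 0.009, 0.762], [0.006, -1.0, 0.007], [0.762, 0.0, -0.647]]
force: [-1.6, 0.1, -0.8]
opening: 0.497
grasp_force: 0.4
```

Emit:
{"api": "drive_tool", "payload": {
  "motion": [
    [[0.7,0,0.8],[0,0,0]],
    [[0,0,0],[0,0,0]]
  ]
}}

```text
time_s: 20.65
position: [0.6929, 0.0514, 0.1239]
tcp_rot: [[0.648, 0.009, 0.762], [0.006, -1.0, 0.007], [0.762, -0.0, -0.648]]
force: [-3.6, -0.7, 1.4]
opening: 0.501
grasp_force: 2.0
```

Emit:
{"api": "drive_tool", "payload": {
  "motion": [
    [[0.7,0,0.8],[0,0,0]],
    [[0,0,0],[0,0,0]]
  ]
}}

```text
time_s: 20.85
position: [0.6934, 0.0514, 0.1237]
tcp_rot: [[0.649, 0.008, 0.761], [0.005, -1.0, 0.007], [0.761, -0.0, -0.649]]
force: [-7.4, -1.6, 2.9]
opening: 0.498
grasp_force: 3.6
```

Emit:
{"api": "drive_tool", "payload": {
  "motion": [
    [[0.7,0,0.8],[0,0,0]],
    [[0,0,0],[0,0,0]]
  ]
}}

```text
time_s: 21.05
position: [0.6942, 0.0514, 0.1235]
tcp_rot: [[0.649, 0.008, 0.761], [0.005, -1.0, 0.007], [0.761, -0.0, -0.649]]
force: [-6.6, 0.1, 2.4]
opening: 0.503
grasp_force: 3.7
```

The lid is on its stop (7 N reaction felt, position held). I'll retract along the fingers and plan the wrist swing to a downward pose above the tape.

```bash
cat > plan.py <<'E'
from lid import *
def sim(wps,q):
    mx=[]
    for p,R in wps:
        q2,e,a=ik(p,R,q);mx.append((np.abs(q2-q).max().round(1),round(e,1),round(a,1)));q=q2
    return q,mx
def emit(wps,P=None,Q=None):
    s=read_state();P=np.array(s["position"] if P is None else P);Q=np.array(s["tcp_rot"] if Q is None else Q);out=[]
    for i,(tp,tq) in enumerate(wps):
        d=np.round(Q.T@(tp-P)*1000,0 if i<len(wps)-1 else 1);w=np.round(Ro.from_matrix(Q.T@tq).as_rotvec(),3)
        out.append([d.tolist(),w.tolist()]);P=P+Q@d/1000;Q=Q@Ro.from_rotvec(w).as_matrix()
    for k in range(0,len(out),5): print(str(out[k:k+5]).replace(" ","").replace(".0,",",").replace(".0]","]"))
E
python3 - <<'E'
from plan import *
s=read_state();p0=s["position"];R0=s["tcp_rot"]
A=[(p0-R0[:,2]*.03*k,R0) for k in range(1,5)]
qa,m=sim(A,s["joint_positions"]);print(qa.round(1),m)
p1=A[-1][0];pT=np.array([.49,-.20,.26])
for n in (25,30):
  for sg in (167,-193):
    W=[]
    for k in range(1,n+1):
        f=k/n;b=40+50*min(1,f*1.0);W.append((p1+(pT-p1)*f,tool(.5,b)@Ro.from_euler("z",-sg*f,degrees=True).as_matrix()))
    q,m=sim(W,qa);print(n,sg,q.round(1),max(m),[x[0] for x in m])
E
```

```text
[-10.4  24.  125.8 155.8  20.5 -74.3] [(np.float64(3.1), np.float64(0.0), np.float64(0.0)), (np.float64(3.3), np.float64(0.0), np.float64(0.0)), (np.float64(3.5), np.float64(0.0), np.float64(0.0)), (np.float64(3.8), np.float64(0.0), np.float64(0.0))]
25 167 [ -34.3   18.7   91.3    0.    70.  -111.8] (np.float64(21.6), np.float64(0.0), np.float64(0.0)) [np.float64(7.6), np.float64(12.0), np.float64(17.0), np.float64(21.5), np.float64(21.6), np.float64(17.1), np.float64(12.1), np.float64(8.5), np.float64(6.2), np.float64(4.7), np.float64(4.0), np.float64(4.6), np.float64(5.1), np.float64(5.4), np.float64(5.7), np.float64(5.9), np.float64(6.1), np.float64(6.2), np.float64(6.3), np.float64(6.4), np.float64(6.5), np.float64(6.5), np.float64(6.6), np.float64(6.7), np.float64(6.7)]
25 -193 [-44.8  17.6 129.1  74.3  12.6 163.6] (np.float64(28.3), np.float64(0.0), np.float64(0.0)) [np.float64(14.1), np.float64(18.7), np.float64(23.7), np.float64(28.2), np.float64(28.3), np.float64(23.8), np.float64(18.8), np.float64(15.2), np.float64(12.9), np.float64(11.4), np.float64(10.4), np.float64(9.8)
[... 765 characters left out ...]
oat64(5.4), np.float64(5.5), np.float64(5.5), np.float64(5.6), np.float64(5.6)]
30 -193 [-44.8  17.6 129.1  74.3  12.6 163.6] (np.float64(24.0), np.float64(0.0), np.float64(0.0)) [np.float64(11.4), np.float64(14.7), np.float64(17.9), np.float64(21.6), np.float64(24.0), np.float64(23.4), np.float64(20.2), np.float64(16.6), np.float64(13.8), np.float64(11.8), np.float64(10.4), np.float64(9.4), np.float64(8.8), np.float64(8.3), np.float64(7.9), np.float64(7.6), np.float64(7.4), np.float64(2.8), np.float64(3.1), np.float64(3.1), np.float64(3.0), np.float64(3.1), np.float64(3.2), np.float64(3.5), np.float64(4.0), np.float64(4.6), np.float64(5.6), np.float64(6.8), np.float64(8.1), np.float64(9.1)]
```

Run:
```python
from plan import *
s=read_state();p0=s["position"];R0=s["tcp_rot"]
A=[(p0-R0[:,2]*.03*k,R0) for k in range(1,5)]
qa,m=sim(A,s["joint_positions"])
p1=A[-1][0];pT=np.array([.49,-.20,.26]);n=30;best=None
for g in (1,1.2,1.5,1.8):
  for g2 in (1,.8):
    f=np.arange(1,n+1)/n
    W=[(p1+(pT-p1)*x,tool(.5,40+50*x**g)@Ro.from_euler("z",-167*x**g2,degrees=True).as_matrix()) for x in f]
    q,m=sim(W,qa);mm=max(m)[0];print(g,g2,mm)
    if best is None or mm<best[0]: best=(mm,W)
emit(A+best[1])
```

```text
1 1 18.5
1 0.8 18.5
1.2 1 14.9
1.2 0.8 14.9
1.5 1 11.9
1.5 0.8 11.9
1.8 1 10.4
1.8 0.8 10.4
[[[-0,-0,-30],[0,0,0]],[[0,0,-30],[0,0,0]],[[0,0,-30],[0,0,0]],[[0,0,-30],[0,0,0]],[[-1,8,-4],[-0,0.006,-0.098]]]
[[[-2,9,-4],[0,-0.004,-0.097]],[[-2,7,-5],[0.002,-0.007,-0.097]],[[-4,8,-4],[0.003,-0.009,-0.097]],[[-4,7,-4],[0.005,-0.01,-0.097]],[[-5,7,-4],[0.007,-0.012,-0.097]]]
[[[-5,7,-4],[0.009,-0.012,-0.097]],[[-7,5,-4],[0.012,-0.013,-0.098]],[[-6,5,-4],[0.014,-0.013,-0.097]],[[-8,5,-5],[0.016,-0.013,-0.097]],[[-7,3,-4],[0.02,-0.012,-0.097]]]
[[[-8,3,-4],[0.022,-0.01,-0.097]],[[-9,1,-4],[0.024,-0.009,-0.097]],[[-8,1,-3],[0.027,-0.008,-0.098]],[[-9,0,-4],[0.029,-0.004,-0.097]],[[-8,-1,-4],[0.03,-0.002,-0.097]]]
[[[-9,-2,-4],[0.033,0.001,-0.097]],[[-8,-3,-4],[0.034,0.004,-0.097]],[[-7,-3,-3],[0.034,0.008,-0.097]],[[-8,-5,-4],[0.035,0.012,-0.097]],[[-7,-6,-3],[0.036,0.016,-0.098]]]
[[[-6,-6,-4],[0.035,0.02,-0.097]],[[-5,-7,-3],[0.034,0.024,-0.097]],[[-5,-7,-3],[0.032,0.028,-0.097]],[[-4,-8,-3],[0.031,0.032,-0.097]],[[-3,-8,-3],[0.028,0.036,-0.097]]]
[[[-2,-9,-2],[0.026,0.04,-0.097]],[[-1,-9,-3],[0.022,0.044,-0.098]],[[-0,-9,-2],[0.018,0.047,-0.097]],[[0.9,-9.3,-2.3],[0.014,0.049,-0.097]]]
```

Emit:
{"api": "drive_tool", "payload": {
  "motion": [
    [[-2,0,-3],[0,0,0]],
    [[0,0,-27],[0,0,0]],
    [[0,0,-30],[0,0,0]],
    [[0,0,-30],[0,0,0]],
    [[0,0,-30],[0,0,0]]
  ]
}}

```text
time_s: 21.55
position: [0.6031, 0.0505, 0.2014]
tcp_rot: [[0.645, 0.009, 0.764], [0.006, -1.0, 0.007], [0.764, 0.0, -0.645]]
force: [-0.4, 0.2, 0.0]
opening: 0.504
grasp_force: 0.0
```

Emit:
{"api": "drive_tool", "payload": {
  "motion": [
    [[-1,8,-4],[0,0.006,-0.098]],
    [[-2,9,-4],[0,-0.004,-0.097]],
    [[-2,7,-5],[0.002,-0.007,-0.097]],
    [[-4,8,-4],[0.003,-0.009,-0.097]],
    [[-4,7,-4],[0.005,-0.01,-0.097]]
  ],
  "gripper": 1
}}

```text
time_s: 22.05
position: [0.5846, 0.0087, 0.2107]
tcp_rot: [[0.582, 0.321, 0.747], [0.476, -0.879, 0.007], [0.659, 0.352, -0.665]]
force: [-0.1, 0.7, -0.4]
opening: 0.872
grasp_force: 0.0
```

Emit:
{"api": "drive_tool", "payload": {
  "motion": [
    [[-5,7,-4],[0.007,-0.012,-0.097]],
    [[-5,7,-4],[0.009,-0.012,-0.097]],
    [[-7,5,-4],[0.012,-0.013,-0.098]],
    [[-6,5,-4],[0.014,-0.013,-0.097]],
    [[-8,5,-5],[0.016,-0.013,-0.097]]
  ]
}}

```text
time_s: 22.55
position: [0.5656, -0.0338, 0.2208]
tcp_rot: [[0.4, 0.608, 0.686], [0.832, -0.554, 0.006], [0.384, 0.568, -0.728]]
force: [-0.4, 0.6, -0.7]
opening: 0.999
grasp_force: 0.0
```

Emit:
{"api": "drive_tool", "payload": {
  "motion": [
    [[-7,3,-4],[0.02,-0.012,-0.097]],
    [[-8,3,-4],[0.022,-0.01,-0.097]],
    [[-9,1,-4],[0.024,-0.009,-0.097]],
    [[-8,1,-3],[0.027,-0.008,-0.098]],
    [[-9,0,-4],[0.029,-0.004,-0.097]]
  ]
}}

```text
time_s: 23.05
position: [0.5466, -0.0753, 0.2294]
tcp_rot: [[0.078, 0.808, 0.584], [0.995, -0.101, 0.006], [0.064, 0.58, -0.812]]
force: [0.7, 0.2, 0.7]
opening: 0.997
grasp_force: 0.0
```

Emit:
{"api": "drive_tool", "payload": {
  "motion": [
    [[-8,-1,-4],[0.03,-0.002,-0.097]],
    [[-9,-2,-4],[0.033,0.001,-0.097]],
    [[-8,-3,-4],[0.034,0.004,-0.097]],
    [[-7,-3,-3],[0.034,0.008,-0.097]],
    [[-8,-5,-4],[0.035,0.012,-0.097]]
  ]
}}

```text
time_s: 23.55
position: [0.5275, -0.1169, 0.2398]
tcp_rot: [[-0.339, 0.832, 0.438], [0.927, 0.375, 0.005], [-0.161, 0.408, -0.899]]
force: [-0.0, 0.1, -0.0]
opening: 1.0
grasp_force: 0.0
```

Emit:
{"api": "drive_tool", "payload": {
  "motion": [
    [[-7,-6,-3],[0.036,0.016,-0.098]],
    [[-6,-6,-4],[0.035,0.02,-0.097]],
    [[-5,-7,-3],[0.034,0.024,-0.097]],
    [[-5,-7,-3],[0.032,0.028,-0.097]],
    [[-4,-8,-3],[0.031,0.032,-0.097]]
  ]
}}

```text
time_s: 24.05
position: [0.5087, -0.1587, 0.2495]
tcp_rot: [[-0.743, 0.624, 0.243], [0.644, 0.765, 0.002], [-0.184, 0.158, -0.97]]
force: [-0.1, -0.0, 1.0]
opening: 1.003
grasp_force: 0.0
```

Emit:
{"api": "drive_tool", "payload": {
  "motion": [
    [[-3,-8,-3],[0.028,0.036,-0.097]],
    [[-2,-9,-2],[0.026,0.04,-0.097]],
    [[-1,-9,-3],[0.022,0.044,-0.098]],
    [[0,-9,-2],[0.018,0.047,-0.097]],
    [[0.9,-9.3,-2.3],[0.014,0.049,-0.097]]
  ]
}}

```text
time_s: 24.55
position: [0.4897, -0.2004, 0.2591]
tcp_rot: [[-0.977, 0.212, 0.001], [0.212, 0.977, -0.0], [-0.001, 0.0, -1.0]]
force: [0.4, -0.2, 0.7]
opening: 0.997
grasp_force: 0.0
```

Run:
```python
from plan import *
np.set_printoptions(precision=4,suppress=True)
s=read_state();print(s["time_s"],s["position"],s["tcp_rot"],s["joint_positions"].round(1) if hasattr(s["joint_positions"],'round') else s["joint_positions"])
def tape(c,im,lo=(0,0)):
    hsv=cv2.cvtColor(im,cv2.COLOR_BGR2HSV)
    m=cv2.inRange(hsv,(3,90,90),(22,255,255))
    n,l,st,ce=cv2.connectedComponentsWithStats(m)
    for i in range(1,n):
        if st[i,4]>25:print(st[i].tolist(),ce[i].round(1),ground(c,[ce[i]],.026)[0])
for n in ("wrist","top","scene"):
    im=capture(n)[:,:,::-1].copy();cv2.imwrite(f"pics/{n}_t.png",im);print(n);tape(cam(n,s),im)
```

```text
24.55 [ 0.4897 -0.2004  0.2591] [[-0.9773  0.2118  0.0011]
 [ 0.2118  0.9773 -0.    ]
 [-0.001   0.0002 -1.    ]] [ -34.4   18.7   91.4    0.    69.8 -112.2]
wrist
[250, 161, 25, 25, 435] [262.3 173.1] [ 0.4915 -0.2235  0.026 ]
[452, 173, 108, 101, 4539] [496.7 213.6] [0.5994 0.0445 0.026 ]
[100, 220, 9, 12, 35] [103.9 225.5] [ 0.513  -0.4272  0.026 ]
[115, 240, 8, 8, 27] [118.5 243.7] [ 0.5394 -0.4171  0.026 ]
[510, 247, 50, 13, 285] [541.  254.6] [0.669  0.1031 0.026 ]
[487, 296, 7, 38, 106] [490.3 314.8] [0.7426 0.0317 0.026 ]
[71, 300, 6, 33, 92] [ 73.  315.7] [ 0.6256 -0.517   0.026 ]
[252, 342, 11, 14, 113] [257.8 347.7] [ 0.7217 -0.2834  0.026 ]
top
[280, 195, 58, 43, 939] [309.5 219. ] [0.6096 0.0478 0.026 ]
[434, 200, 6, 8, 31] [436.9 203.1] [ 0.8193 -0.2859  0.026 ]
[55, 224, 15, 8, 38] [ 61.6 226.8] [0.2909 0.7041 0.026 ]
[67, 233, 17, 7, 48] [ 73.2 235.1] [0.2812 0.6562 0.026 ]
[86, 248, 13, 20, 94] [ 91.9 256.8] [0.2433 0.5647 0.026 ]
[119, 251, 11, 12, 48] [123.9 256.1] [0.2813 0.4831 0.026 ]
[91, 257, 17, 20, 100] [ 99.  267.2] [0.2235 0.5271 0.026 ]
[128, 257, 14, 16,
[... 1067 characters left out ...]
5.6] [0.6064 0.0475 0.026 ]
[162, 220, 12, 7, 35] [167.7 223. ] [0.279  0.2717 0.026 ]
[150, 227, 8, 10, 38] [153.3 230.9] [0.2282 0.2686 0.026 ]
[165, 227, 14, 6, 37] [171.9 229.7] [0.2754 0.2374 0.026 ]
[416, 232, 8, 7, 36] [419.1 234.6] [ 0.8282 -0.2396  0.026 ]
[400, 256, 7, 6, 29] [403.3 258.6] [ 0.721 -0.273  0.026]
[325, 286, 10, 8, 57] [329.8 289.8] [ 0.4904 -0.2243  0.026 ]
[196, 321, 6, 21, 97] [198.9 330.1] [ 0.1578 -0.1183  0.026 ]
[452, 326, 8, 34, 38] [455.4 343.2] [ 0.6138 -0.5409  0.026 ]
[200, 360, 6, 40, 107] [202.3 377. ] [ 0.0975 -0.2329  0.026 ]
[529, 369, 26, 24, 137] [541.  380.5] [ 0.6871 -0.746   0.026 ]
[500, 391, 18, 29, 188] [508.3 405.2] [ 0.5766 -0.7269  0.026 ]
```

Run:
```python
from plan import *
s=read_state();c=cam("wrist",s);im=cv2.imread("pics/wrist_t.png")
g=im.max(2);m=(g<70).astype(np.uint8);m[260:]=0
lab=cv2.inRange(cv2.cvtColor(im,cv2.COLOR_BGR2HSV),(3,90,90),(22,255,255))>0
m[140:210,225:300]|=lab[140:210,225:300].astype(np.uint8)
for k in (1,7):
    mm=cv2.morphologyEx(m,cv2.MORPH_OPEN,np.ones((k,k)))
    n,l,st,ce=cv2.connectedComponentsWithStats(mm);i=l[173,262];print(st[i],ce[i])
    cs,_=cv2.findContours((l==i).astype(np.uint8),0,cv2.CHAIN_APPROX_NONE);P=ground(c,cs[0][:,0].astype(float),.02)[:,:2]
    r=cv2.minAreaRect((P*1000).astype(np.float32));print(r)
    for ang in range(-20,21,2):
        a=np.radians(ang);u=P@[np.cos(a),np.sin(a)];v=P@[-np.sin(a),np.cos(a)];print(ang,np.ptp(u).round(4),np.ptp(v).round(4),end=" | ")
    print()
```

```text
[ 233  141   59   71 2280] [262.74561404 171.22807018]
((497.8941650390625, -221.10134887695312), (70.36846160888672, 56.98135757446289), 18.017742156982422)
-20 0.0834 0.0687 | -18 0.0834 0.0684 | -16 0.0834 0.068 | -14 0.0832 0.0675 | -12 0.083 0.067 | -10 0.0828 0.0667 | -8 0.0825 0.0663 | -6 0.0821 0.0659 | -4 0.0816 0.0654 | -2 0.081 0.0648 | 0 0.0803 0.0641 | 2 0.0796 0.0634 | 4 0.0787 0.0626 | 6 0.0777 0.0618 | 8 0.0766 0.0609 | 10 0.0754 0.06 | 12 0.0741 0.059 | 14 0.0728 0.0581 | 16 0.0716 0.0574 | 18 0.0704 0.057 | 20 0.0697 0.0578 | 
[     0      0    560    420 226924] [274.30682079 209.79947031]
((597.4119873046875, -228.3385009765625), (917.3057250976562, 605.0631713867188), 77.49517822265625)
-20 0.6998 0.9095 | -18 0.6754 0.9131 | -16 0.6502 0.9156 | -14 0.6241 0.917 | -12 0.6118 0.9173 | -10 0.6381 0.9164 | -8 0.6636 0.9145 | -6 0.6883 0.9114 | -4 0.7121 0.9072 | -2 0.7351 0.9019 | 0 0.7571 0.8955 | 2 0.7783 0.8991 | 4 0.7985 0.9123 | 6 0.8177 0.9243 | 8 0.836 0.9351 | 10 0.8532 0.9449 | 12 0.8694 0.9535 | 14 0.8845 0.9609 | 16 0.8986 0.9671 | 18 0.9115 0.9722 | 20 0.9233 0.9761 |
```

The dark outline fits a 70×57 mm rectangle at yaw +18°, and the label is at the case middle (0.491, −0.224). This matches the given sizes, so the tape's heading is +18° (tab at a corner).

Run:
```python
from plan import *
s=read_state();p0=s["position"];R0=s["tcp_rot"];T=np.array([.4912,-.2235,.1]);R1=tool(198)
W=[]
for k in range(1,6): W.append((p0+(T-p0)*k/5,R0@Ro.from_rotvec(Ro.from_matrix(R0.T@R1).as_rotvec()*k/5).as_matrix()))
W+=[(T-[0,0,.0175*k],R1) for k in range(1,5)]
print(sim(W,s["joint_positions"]));emit(W)
```

```text
(array([-3.63208211e+01,  3.85005025e+01,  1.01835307e+02, -6.21515914e-15,
        3.96641904e+01, -1.44320821e+02]), [(np.float64(6.5), np.float64(0.0), np.float64(0.0)), (np.float64(6.5), np.float64(0.0), np.float64(0.0)), (np.float64(6.5), np.float64(0.0), np.float64(0.0)), (np.float64(6.5), np.float64(0.0), np.float64(0.0)), (np.float64(6.5), np.float64(0.0), np.float64(0.0)), (np.float64(2.3), np.float64(0.0), np.float64(0.0)), (np.float64(2.3), np.float64(0.0), np.float64(0.0)), (np.float64(2.2), np.float64(0.0), np.float64(0.0)), (np.float64(2.2), np.float64(0.0), np.float64(0.0))])
[[[-1,-5,32],[-0,0.001,-0.107]],[[-1,-4,31],[-0,0.001,-0.106]],[[0,-5,32],[-0,0.001,-0.107]],[[1,-4,32],[-0,0.001,-0.107]],[[1,-5,32],[-0,0,-0.107]]]
[[[-0,0,17],[-0,0,0]],[[-0,0,18],[-0,0,0]],[[-0,0,17],[-0,0,0]],[[-0.4,0.1,17.7],[-0,0,0]]]
```

Emit:
{"api": "drive_tool", "payload": {
  "motion": [
    [[-1,-5,32],[0,0.001,-0.107]],
    [[-1,-4,31],[0,0.001,-0.106]],
    [[0,-5,32],[0,0.001,-0.107]],
    [[1,-4,32],[0,0.001,-0.107]],
    [[1,-5,32],[0,0,-0.107]]
  ],
  "gripper": 1
}}

```text
time_s: 25.2
position: [0.4896, -0.2227, 0.0987]
tcp_rot: [[-0.95, -0.313, 0.0], [-0.313, 0.95, 0.0], [-0.0, 0.0, -1.0]]
force: [-0.6, -0.3, 0.9]
opening: 1.003
grasp_force: 0.0
```

Emit:
{"api": "drive_tool", "payload": {
  "motion": [
    [[0,0,17],[0,0,0]],
    [[0,0,18],[0,0,0]],
    [[0,0,17],[0,0,0]],
    [[-0.4,0.1,17.7],[0,0,0]],
    [[0,0,0],[0,0,0]]
  ]
}}

```text
time_s: 25.7
position: [0.4886, -0.2216, 0.0282]
tcp_rot: [[-0.951, -0.309, -0.004], [-0.309, 0.951, 0.003], [0.003, 0.004, -1.0]]
force: [-0.9, -0.1, -0.2]
opening: 1.002
grasp_force: 0.0
```

Run:
```python
from plan import *
s=read_state();print(s["position"],s["tcp_rot"][:,0],s["force"]);c=cam("wrist",s)
im=capture("wrist")[:,:,::-1].copy();cv2.imwrite("pics/w10.png",im)
lab=cv2.inRange(cv2.cvtColor(im,cv2.COLOR_BGR2HSV),(3,90,90),(22,255,255))
n,l,st,ce=cv2.connectedComponentsWithStats(lab)
for i in range(1,n):
    if st[i,4]>100: print(st[i],ce[i],ground(c,[ce[i]],.026))
print(proj(c,[[*s["position"][:2],.026],s["position"]]))
```

```text
[ 0.48858942 -0.22161218  0.02823453] [-0.95090851 -0.30945821  0.00293625] [-0.88342368 -0.06979967 -0.18079156]
[ 250  224   55   50 2023] [276.88284726 248.63470094] [[ 0.49133956 -0.2235944   0.026     ]]
[ 71 285  11  53 233] [ 74.75107296 312.36051502] [[ 0.56893687 -0.32610055  0.026     ]]
[482 285  12  53 247] [488.93522267 312.71255061] [[ 0.49259385 -0.08886861  0.026     ]]
[[281.89257365 245.22714933]
 [281.91115678 246.80003246]]
```

View pics/w10.png

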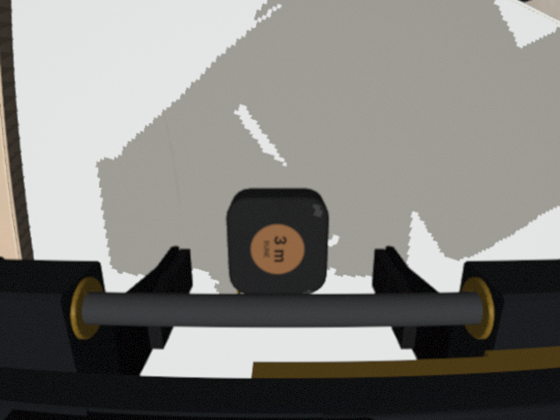

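The wrist view shows the tape squarely between the open fingers, label at (277,249) and tab toward +x. I'll centre on it, descend and feel for the table.

Emit:
{"api": "drive_tool", "payload": {
  "motion": [
    [[-2,-2.7,3],[0.003,0.003,0]],
    [[0,0,6],[0,0,0]],
    [[0,0,6],[0,0,0]],
    [[0,0,5],[0,0,0]],
    [[0,0,0],[0,0,0]]
  ]
}}

```text
time_s: 26.25
position: [0.4927, -0.2249, 0.0093]
tcp_rot: [[-0.95, -0.311, -0.003], [-0.311, 0.95, -0.003], [0.004, -0.002, -1.0]]
force: [0.3, -0.0, 0.3]
opening: 1.002
grasp_force: 0.0
```

Emit:
{"api": "drive_tool", "payload": {
  "motion": [
    [[0,0,2],[0,0,0]],
    [[0,0,2],[0,0,0]],
    [[0,0,0],[0,0,0]]
  ]
}}

```text
time_s: 26.55
position: [0.4931, -0.2252, 0.0058]
tcp_rot: [[-0.95, -0.311, -0.002], [-0.311, 0.95, -0.004], [0.004, -0.003, -1.0]]
force: [-0.9, 0.7, -0.4]
opening: 0.996
grasp_force: 0.0
```

Emit:
{"api": "drive_tool", "payload": {
  "motion": [
    [[0,0,1.5],[0,0,0]],
    [[0,0,0],[0,0,0]]
  ]
}}

```text
time_s: 26.75
position: [0.4932, -0.2253, 0.0044]
tcp_rot: [[-0.95, -0.311, -0.002], [-0.311, 0.95, -0.004], [0.003, -0.003, -1.0]]
force: [0.8, 0.3, 0.1]
opening: 0.999
grasp_force: 0.0
```

Emit:
{"api": "drive_tool", "payload": {
  "motion": [
    [[0,0,1.5],[0,0,0]],
    [[0,0,0],[0,0,0]]
  ]
}}

```text
time_s: 26.95
position: [0.4931, -0.2253, 0.0028]
tcp_rot: [[-0.95, -0.311, -0.002], [-0.311, 0.95, -0.004], [0.003, -0.003, -1.0]]
force: [0.3, -0.5, 0.6]
opening: 1.002
grasp_force: 0.0
```

Emit:
{"api": "drive_tool", "payload": {
  "motion": [
    [[0,0,1.5],[0,0,0]],
    [[0,0,0],[0,0,0]]
  ]
}}

```text
time_s: 27.15
position: [0.4931, -0.2252, 0.0013]
tcp_rot: [[-0.95, -0.311, -0.002], [-0.311, 0.95, -0.004], [0.003, -0.003, -1.0]]
force: [0.1, -0.4, 0.4]
opening: 1.002
grasp_force: 0.0
```

Emit:
{"api": "drive_tool", "payload": {
  "motion": [
    [[0,0,1.5],[0,0,0]],
    [[0,0,0],[0,0,0]]
  ]
}}

```text
time_s: 27.35
position: [0.4931, -0.2252, -0.0002]
tcp_rot: [[-0.95, -0.311, -0.003], [-0.311, 0.95, -0.004], [0.004, -0.003, -1.0]]
force: [0.5, 0.1, 0.4]
opening: 0.997
grasp_force: 0.0
```

Emit:
{"api": "drive_tool", "payload": {
  "motion": [
    [[0,0,1.5],[0,0,0]],
    [[0,0,0],[0,0,0]]
  ]
}}

```text
time_s: 27.55
position: [0.4931, -0.2252, -0.0017]
tcp_rot: [[-0.95, -0.311, -0.002], [-0.311, 0.95, -0.004], [0.004, -0.003, -1.0]]
force: [-0.5, 0.3, -0.4]
opening: 1.001
grasp_force: 0.0
```

Still no table contact below zero, which confirms the open fingertips sit behind the TCP. Continuing down gently.

Emit:
{"api": "drive_tool", "payload": {
  "motion": [
    [[0,0,2],[0,0,0]],
    [[0,0,0],[0,0,0]]
  ]
}}

```text
time_s: 27.75
position: [0.4931, -0.2252, -0.0038]
tcp_rot: [[-0.95, -0.311, -0.003], [-0.311, 0.95, -0.004], [0.004, -0.003, -1.0]]
force: [0.5, 0.3, 0.2]
opening: 1.0
grasp_force: 0.0
```

Emit:
{"api": "drive_tool", "payload": {
  "motion": [
    [[0,0,2],[0,0,0]],
    [[0,0,0],[0,0,0]]
  ]
}}

```text
time_s: 27.95
position: [0.493, -0.2252, -0.0058]
tcp_rot: [[-0.95, -0.311, -0.003], [-0.311, 0.95, -0.004], [0.004, -0.003, -1.0]]
force: [-0.4, 0.3, -0.1]
opening: 1.003
grasp_force: 0.0
```

Emit:
{"api": "drive_tool", "payload": {
  "motion": [
    [[0,0,1.5],[0,0,0]],
    [[0,0,0],[0,0,0]]
  ]
}}

```text
time_s: 28.15
position: [0.4931, -0.2253, -0.0072]
tcp_rot: [[-0.95, -0.311, -0.002], [-0.311, 0.95, -0.004], [0.004, -0.003, -1.0]]
force: [0.0, -0.2, -0.4]
opening: 1.0
grasp_force: 0.0
```

Emit:
{"api": "drive_tool", "payload": {
  "motion": [
    [[0,0,1.5],[0,0,0]],
    [[0,0,0],[0,0,0]]
  ]
}}

```text
time_s: 28.35
position: [0.4931, -0.2253, -0.0087]
tcp_rot: [[-0.95, -0.311, -0.002], [-0.311, 0.95, -0.004], [0.003, -0.003, -1.0]]
force: [-0.7, 0.3, -0.0]
opening: 1.0
grasp_force: 0.0
```

Emit:
{"api": "drive_tool", "payload": {
  "motion": [
    [[0,0,0],[0,0,0]],
    [[0,0,0],[0,0,0]],
    [[0,0,0],[0,0,0]]
  ],
  "gripper": 0.78
}}

```text
time_s: 28.65
position: [0.4932, -0.2253, -0.0085]
tcp_rot: [[-0.95, -0.311, -0.002], [-0.311, 0.95, -0.004], [0.003, -0.003, -1.0]]
force: [0.1, -0.6, 0.5]
opening: 0.823
grasp_force: 0.0
```

Emit:
{"api": "drive_tool", "payload": {
  "motion": [
    [[0,0,2],[0,0,0]],
    [[0,0,0],[0,0,0]]
  ]
}}

```text
time_s: 28.85
position: [0.493, -0.2252, -0.0108]
tcp_rot: [[-0.95, -0.311, -0.003], [-0.311, 0.95, -0.004], [0.004, -0.003, -1.0]]
force: [-0.1, -0.4, -0.3]
opening: 0.789
grasp_force: 0.0
```

Emit:
{"api": "drive_tool", "payload": {
  "motion": [
    [[0,0,2],[0,0,0]],
    [[0,0,0],[0,0,0]]
  ]
}}

```text
time_s: 29.05
position: [0.493, -0.2252, -0.0128]
tcp_rot: [[-0.95, -0.311, -0.003], [-0.311, 0.95, -0.004], [0.004, -0.003, -1.0]]
force: [-0.3, -0.0, 0.2]
opening: 0.783
grasp_force: 0.0
```

Emit:
{"api": "drive_tool", "payload": {
  "motion": [
    [[0,0,1.5],[0,0,0]],
    [[0,0,0],[0,0,0]]
  ]
}}

```text
time_s: 29.25
position: [0.4931, -0.2253, -0.0142]
tcp_rot: [[-0.95, -0.311, -0.002], [-0.311, 0.95, -0.004], [0.004, -0.003, -1.0]]
force: [0.0, 0.6, -0.1]
opening: 0.783
grasp_force: 0.0
```

Emit:
{"api": "drive_tool", "payload": {
  "motion": [
    [[0,0,1.5],[0,0,0]],
    [[0,0,0],[0,0,0]]
  ]
}}

```text
time_s: 29.45
position: [0.4931, -0.2253, -0.0157]
tcp_rot: [[-0.95, -0.311, -0.002], [-0.311, 0.95, -0.004], [0.003, -0.003, -1.0]]
force: [0.3, -0.3, -0.6]
opening: 0.781
grasp_force: 0.0
```

Emit:
{"api": "drive_tool", "payload": {
  "motion": [
    [[0,0,0],[0,0,0]],
    [[0,0,0],[0,0,0]],
    [[0,0,0],[0,0,0]],
    [[0,0,0],[0,0,0]],
    [[0,0,0],[0,0,0]]
  ],
  "gripper": 0.4
}}

```text
time_s: 29.95
position: [0.4929, -0.2251, -0.0156]
tcp_rot: [[-0.95, -0.311, -0.003], [-0.311, 0.95, -0.003], [0.004, -0.002, -1.0]]
force: [0.3, 0.1, -0.0]
opening: 0.64
grasp_force: 30.0
```

Emit:
{"api": "drive_tool", "payload": {
  "motion": [
    [[0,0,0],[0,0,0]],
    [[0,0,0],[0,0,0]]
  ]
}}

```text
time_s: 30.15
position: [0.4929, -0.2251, -0.0156]
tcp_rot: [[-0.95, -0.311, -0.003], [-0.311, 0.95, -0.003], [0.004, -0.002, -1.0]]
force: [0.4, 1.2, 1.5]
opening: 0.643
grasp_force: 30.0
```

Run:
```python
from plan import *
s=read_state();p0=s["position"];R0=s["tcp_rot"]
U=p0+[0,0,.185];T=np.array([.53,.05,.19]);R1=tool(180.3)
W=[(p0+(U-p0)*f,R0) for f in (.04,.12,.27,.45,.63,.81,.94,1)]
n=14
for k in range(1,n+1): W.append((U+(T-U)*k/n,R0@Ro.from_rotvec(Ro.from_matrix(R0.T@R1).as_rotvec()*k/n).as_matrix()))
q,m=sim(W,s["joint_positions"]);print(q.round(1),max(m));emit(W)
```

```text
[ -6.6  23.7  95.9  -0.   60.4 -96.9] (np.float64(4.4), np.float64(0.0), np.float64(0.0))
[[[0,-0,-7],[0,0,0]],[[0,-0,-15],[0,0,0]],[[0,-0,-28],[0,0,0]],[[0,-0,-33],[0,0,0]],[[0,-0,-34],[0,0,0]]]
[[[1,-0,-33],[0,0,0]],[[-0,-0,-24],[0,0,0]],[[-0,-0,-11],[0,0,0]],[[-9,17,-2],[-0,-0,0.022]],[[-8,18,-1],[-0,-0,0.022]]]
[[[-8,19,-2],[-0.001,-0.001,0.023]],[[-7,18,-1],[0,0,0.022]],[[-7,19,-2],[-0,-0,0.022]],[[-7,18,-1],[-0,-0,0.022]],[[-6,19,-2],[-0.001,-0.001,0.023]]]
[[[-6,19,-1],[0,0,0.022]],[[-5,19,-2],[0,-0,0.022]],[[-5,19,-1],[-0,-0,0.022]],[[-5,20,-2],[-0,-0.001,0.023]],[[-4,19,-1],[-0.001,0,0.022]]]
[[[-3,20,-2],[0,-0,0.022]],[[-3.6,19.2,-1.1],[-0,-0,0.022]]]
```

Emit:
{"api": "drive_tool", "payload": {
  "motion": [
    [[0,0,-7],[0,0,0]],
    [[0,0,-15],[0,0,0]],
    [[0,0,-28],[0,0,0]],
    [[0,0,-33],[0,0,0]],
    [[0,0,-34],[0,0,0]]
  ]
}}

```text
time_s: 30.65
position: [0.4932, -0.225, 0.1026]
tcp_rot: [[-0.95, -0.311, -0.003], [-0.311, 0.95, -0.004], [0.004, -0.003, -1.0]]
force: [-0.3, -0.1, -2.7]
opening: 0.637
grasp_force: 30.0
```

Emit:
{"api": "drive_tool", "payload": {
  "motion": [
    [[1,0,-33],[0,0,0]],
    [[0,0,-24],[0,0,0]],
    [[0,0,-11],[0,0,0]],
    [[-9,17,-2],[0,0,0.022]],
    [[-8,18,-1],[0,0,0.022]]
  ]
}}

```text
time_s: 31.15
position: [0.4984, -0.1867, 0.1725]
tcp_rot: [[-0.964, -0.267, -0.001], [-0.267, 0.964, -0.005], [0.003, -0.004, -1.0]]
force: [0.5, 0.6, -1.9]
opening: 0.643
grasp_force: 30.0
```

Emit:
{"api": "drive_tool", "payload": {
  "motion": [
    [[-8,19,-2],[-0.001,-0.001,0.023]],
    [[-7,18,-1],[0,0,0.022]],
    [[-7,19,-2],[0,0,0.022]],
    [[-7,18,-1],[0,0,0.022]],
    [[-6,19,-2],[-0.001,-0.001,0.023]]
  ]
}}

```text
time_s: 31.65
position: [0.5109, -0.087, 0.1792]
tcp_rot: [[-0.987, -0.159, -0.002], [-0.159, 0.987, -0.001], [0.002, -0.001, -1.0]]
force: [-0.6, 0.5, -1.7]
opening: 0.641
grasp_force: 30.0
```

Emit:
{"api": "drive_tool", "payload": {
  "motion": [
    [[-6,19,-1],[0,0,0.022]],
    [[-5,19,-2],[0,0,0.022]],
    [[-5,19,-1],[0,0,0.022]],
    [[-5,20,-2],[0,-0.001,0.023]],
    [[-4,19,-1],[-0.001,0,0.022]]
  ]
}}

```text
time_s: 32.15
position: [0.5246, 0.0113, 0.1862]
tcp_rot: [[-0.999, -0.049, -0.001], [-0.049, 0.999, -0.0], [0.001, -0.0, -1.0]]
force: [0.2, 1.0, -1.3]
opening: 0.641
grasp_force: 30.0
```

Emit:
{"api": "drive_tool", "payload": {
  "motion": [
    [[-3,20,-2],[0,0,0.022]],
    [[-3.6,19.2,-1.1],[0,0,0.022]],
    [[0,0,0],[0,0,0]]
  ]
}}

```text
time_s: 32.45
position: [0.5298, 0.0518, 0.1893]
tcp_rot: [[-1.0, -0.008, -0.001], [-0.008, 1.0, 0.0], [0.001, 0.0, -1.0]]
force: [0.5, 0.6, -0.9]
opening: 0.642
grasp_force: 30.0
```

Run:
```python
from plan import *
np.set_printoptions(precision=4,suppress=True)
s=read_state();print(s["time_s"],s["position"],s["tcp_rot"].round(4),s["grasp_force"],s["opening"]);
for n in ("wrist","top","scene"):
    c=cam(n,s);im=capture(n)[:,:,::-1].copy();cv2.imwrite(f"pics/{n}_p.png",im)
    h=cv2.cvtColor(im,cv2.COLOR_BGR2HSV);m=cv2.inRange(h,(3,90,50),(22,255,255))
    k,l,st,ce=cv2.connectedComponentsWithStats(m)
    for i in range(1,k):
        if st[i,4]>250: print(n,st[i],ce[i].round(1))
    # predicted projections: box front wall top outer corners, label in grip
    B=np.array([[-.05,.076,.055],[-.05,-.076,.055],[.05,-.076,.055],[.05,.076,.055]])+[.603,.0515,0]
    print(n,"box top pred",proj(c,B).round(0).tolist(),"label pred",proj(c,[s["position"]+s["tcp_rot"]@[.0011,0,-.0416]]).round(0).tolist())
```

```text
32.45 [0.5298 0.0518 0.1893] [[-1.     -0.0081 -0.0006]
 [-0.0081  1.      0.0003]
 [ 0.0006  0.0003 -1.    ]] 29.99920964241028 0.6424241933098911
wrist [ 481   80   75  131 3726] [519.3 145.2]
wrist [201 205  34  45 576] [212.5 222.2]
wrist [333 205  31  43 559] [351.9 221.7]
wrist [ 247  250   70   45 2569] [281.4 274.6]
wrist [136 279  23  62 709] [144.3 310.3]
wrist [405 279  24  63 761] [419.  310.3]
wrist [  176   327   383    51 10690] [343.  358.7]
wrist box top pred [[365.0, 214.0], [197.0, 212.0], [203.0, 309.0], [357.0, 310.0]] label pred [[282.0, 282.0]]
top [ 279  182   67   61 1135] [313.1 220.4]
top [206 208  33  34 313] [221.6 223.5]
top [ 55 223  48  67 921] [ 82.1 254.6]
top [ 380  373  142   47 2018] [443.8 404.1]
top box top pred [[277.0, 219.0], [326.0, 237.0], [338.0, 211.0], [291.0, 194.0]] label pred [[300.0, 200.0]]
scene [ 271  164   65   66 1637] [309.2 197.5]
scene [128 172  51  65 470] [154.2 211.4]
scene box top pred [[268.0, 202.0], [300.0, 229.0], [326.0, 214.0], [294.0, 189.0]] label pred [[275.0, 171.0]]
```

Run:
```python
from plan import *
s=read_state();c=cam("wrist",s);im=cv2.imread("pics/wrist_p.png")
print("pred outer bottom/top, inner top rows",proj(c,[[.553,.09,0],[.553,.09,.055],[.560,.09,.055],[.646,.09,.055],[.553,.01,0],[.553,.01,.055],[.560,.01,.055]]).round(1).tolist())
for x in (216,222,345,350): print(x,[im[r,x].tolist() for r in range(196,236,2)])
p0=s["position"];R0=s["tcp_rot"];R1=tool(180.4);T=np.array([.597,.0515,.12])
W=[(p0+(T-p0)*k/6,R1) for k in range(1,7)];q,m=sim(W,s["joint_positions"]);print(max(m));emit(W)
```

```text
pred outer bottom/top, inner top rows [[320.6, 197.8], [326.6, 213.6], [326.2, 221.0], [322.4, 304.1], [244.0, 197.3], [238.0, 213.0], [238.2, 220.4]]
216 [[147, 156, 156], [80, 86, 94], [18, 32, 50], [25, 36, 50], [19, 30, 47], [23, 32, 51], [18, 34, 50], [21, 33, 52], [18, 37, 53], [29, 51, 81], [35, 55, 86], [28, 53, 79], [24, 45, 67], [19, 28, 46], [16, 29, 44], [16, 26, 43], [13, 27, 40], [18, 30, 43], [19, 27, 41], [14, 26, 37]]
222 [[149, 155, 158], [95, 103, 107], [20, 35, 51], [21, 31, 50], [17, 30, 47], [19, 30, 50], [21, 33, 52], [15, 30, 49], [18, 29, 50], [27, 50, 79], [37, 56, 85], [47, 79, 119], [56, 94, 144], [55, 91, 140], [41, 69, 107], [24, 38, 56], [31, 32, 34], [32, 29, 30], [28, 31, 30], [35, 33, 33]]
345 [[231, 231, 230], [200, 202, 202], [59, 66, 73], [14, 26, 41], [16, 29, 47], [14, 28, 47], [20, 32, 51], [20, 34, 52], [22, 35, 53], [22, 38, 58], [37, 60, 93], [32, 59, 88], [29, 55, 82], [30, 50, 77], [27, 47, 74], [33, 51, 75], [29, 42, 65], [22, 32, 47], [20, 23, 30], [24, 25, 25]]
350 [[230, 231, 229], [206, 208, 208], [73, 78, 84], [16, 26, 42], [20, 31, 49], [22, 31, 47], [16, 33, 48], [19, 32, 51], [24, 35, 54], [24, 38, 57], [35, 58, 89], [33, 56, 87], [33, 57, 87], [19, 38, 57], [10, 22, 33], [6, 19, 33], [11, 22, 36], [18, 28, 39], [19, 26, 37], [17, 28, 39]]
(np.float64(1.7), np.float64(0.0), np.float64(0.0))
[[[-11,0,12],[-0.001,-0.001,-0.001]],[[-11,1,11],[0,0,0]],[[-12,-0,12],[0,0,0]],[[-11,0,11],[0,0,0]],[[-11,0,12],[0,0,0]]]
[[[-11.3,0.6,11.3],[0,0,0]]]
```

The wall rows agree with the box origin at about x=0.604, only 1 mm from before, and the lid edge matches 105° in both fixed views. I'll go over the box, then lower.

Emit:
{"api": "drive_tool", "payload": {
  "motion": [
    [[-11,0,12],[0,0,-0.001]],
    [[-11,1,11],[0,0,0]],
    [[-12,0,12],[0,0,0]],
    [[-12,0,11],[0,0,0]],
    [[-11,0,12],[0,0,0]]
  ]
}}

```text
time_s: 33.1
position: [0.5882, 0.0506, 0.1308]
tcp_rot: [[-1.0, -0.006, 0.0], [-0.006, 1.0, -0.001], [-0.0, -0.001, -1.0]]
force: [1.2, -0.4, -2.3]
opening: 0.643
grasp_force: 30.0
```

Emit:
{"api": "drive_tool", "payload": {
  "motion": [
    [[-11,0,11],[0,0,0]],
    [[0,0,0],[0,0,0]]
  ]
}}

```text
time_s: 33.3
position: [0.5989, 0.051, 0.1189]
tcp_rot: [[-1.0, -0.006, -0.002], [-0.006, 1.0, -0.0], [0.002, -0.0, -1.0]]
force: [-0.5, 0.4, -1.9]
opening: 0.64
grasp_force: 30.0
```

Emit:
{"api": "drive_tool", "payload": {
  "motion": [
    [[0,0,10],[0,0,0]],
    [[0,0,14],[0,0,0]],
    [[0,0,14],[0,0,0]],
    [[0,0,14],[0,0,0]],
    [[0,0,10],[0,0,0]]
  ]
}}

```text
time_s: 33.8
position: [0.5971, 0.0513, 0.0572]
tcp_rot: [[-1.0, -0.007, -0.002], [-0.007, 1.0, -0.0], [0.002, -0.0, -1.0]]
force: [-0.2, 0.1, -2.2]
opening: 0.64
grasp_force: 30.0
```

Emit:
{"api": "drive_tool", "payload": {
  "motion": [
    [[-0.9,0,6],[0,0,0]],
    [[0,0,6],[0,0,0]],
    [[0,0,6],[0,0,0]],
    [[0,0,6],[0,0,0]],
    [[0,0,0],[0,0,0]]
  ]
}}

```text
time_s: 34.3
position: [0.5985, 0.0513, 0.0342]
tcp_rot: [[-1.0, -0.007, -0.001], [-0.007, 1.0, -0.0], [0.001, -0.0, -1.0]]
force: [0.1, -1.2, -2.7]
opening: 0.642
grasp_force: 30.0
```

Emit:
{"api": "drive_tool", "payload": {
  "motion": [
    [[0,0,6],[0,0,0]],
    [[0,0,6],[0,0,0]],
    [[0,0,6],[0,0,0]],
    [[0,0,0],[0,0,0]]
  ]
}}

```text
time_s: 34.7
position: [0.5982, 0.0513, 0.0159]
tcp_rot: [[-1.0, -0.007, -0.002], [-0.007, 1.0, -0.0], [0.002, -0.0, -1.0]]
force: [-0.5, -0.2, -2.2]
opening: 0.642
grasp_force: 30.0
```

Emit:
{"api": "drive_tool", "payload": {
  "motion": [
    [[0,0,5],[0,0,0]],
    [[0,0,5],[0,0,0]],
    [[0,0,4],[0,0,0]],
    [[0,0,3],[0,0,0]],
    [[0,0,0],[0,0,0]]
  ]
}}

```text
time_s: 35.2
position: [0.5987, 0.0512, -0.0006]
tcp_rot: [[-1.0, -0.007, -0.001], [-0.007, 1.0, -0.0], [0.001, -0.0, -1.0]]
force: [-0.1, 0.2, -0.9]
opening: 0.642
grasp_force: 30.0
```

Emit:
{"api": "drive_tool", "payload": {
  "motion": [
    [[0,0,3],[0,0,0]],
    [[0,0,3],[0,0,0]],
    [[0,0,1.5],[0,0,0]],
    [[0,0,0],[0,0,0]]
  ]
}}

```text
time_s: 35.6
position: [0.5989, 0.0512, -0.0079]
tcp_rot: [[-1.0, -0.007, -0.0], [-0.007, 1.0, -0.0], [0.0, -0.0, -1.0]]
force: [-0.6, 0.3, -1.0]
opening: 0.64
grasp_force: 30.0
```

Emit:
{"api": "drive_tool", "payload": {
  "motion": [
    [[0,0,1],[0,0,0]],
    [[0,0,0],[0,0,0]]
  ]
}}

```text
time_s: 35.8
position: [0.5991, 0.0512, -0.0086]
tcp_rot: [[-1.0, -0.007, 0.0], [-0.007, 1.0, -0.0], [-0.0, -0.0, -1.0]]
force: [0.4, 0.1, -0.7]
opening: 0.638
grasp_force: 30.0
```

Emit:
{"api": "drive_tool", "payload": {
  "motion": [
    [[0,0,1],[0,0,0]],
    [[0,0,0],[0,0,0]]
  ]
}}

```text
time_s: 36.0
position: [0.599, 0.0512, -0.0096]
tcp_rot: [[-1.0, -0.007, 0.0], [-0.007, 1.0, -0.0], [-0.0, -0.0, -1.0]]
force: [-0.7, -0.2, -0.4]
opening: 0.638
grasp_force: 30.0
```

Emit:
{"api": "drive_tool", "payload": {
  "motion": [
    [[0,0,1],[0,0,0]],
    [[0,0,0],[0,0,0]]
  ]
}}

```text
time_s: 36.2
position: [0.5992, 0.0512, -0.0104]
tcp_rot: [[-1.0, -0.007, 0.001], [-0.007, 1.0, -0.001], [-0.001, -0.001, -1.0]]
force: [-0.1, -0.0, -0.6]
opening: 0.641
grasp_force: 30.0
```

Emit:
{"api": "drive_tool", "payload": {
  "motion": [
    [[0,0,0],[0,0,0]],
    [[0,0,0],[0,0,0]],
    [[0,0,0],[0,0,0]],
    [[0,0,0],[0,0,0]],
    [[0,0,0],[0,0,0]]
  ],
  "gripper": 0.8
}}

```text
time_s: 36.7
position: [0.5991, 0.0512, -0.0105]
tcp_rot: [[-1.0, -0.007, 0.0], [-0.007, 1.0, -0.001], [-0.0, -0.001, -1.0]]
force: [-0.8, 0.2, 0.4]
opening: 0.799
grasp_force: 0.0
```

Released. Now straight up and clear.

Emit:
{"api": "drive_tool", "payload": {
  "motion": [
    [[0,0,-5],[0,0,0]],
    [[0,0,-12],[0,0,0]],
    [[0,0,-20],[0,0,0]],
    [[0,0,-25],[0,0,0]],
    [[0,0,-25],[0,0,0]]
  ]
}}

```text
time_s: 37.2
position: [0.5991, 0.0513, 0.0781]
tcp_rot: [[-1.0, -0.007, 0.001], [-0.007, 1.0, -0.001], [-0.001, -0.001, -1.0]]
force: [-0.3, 0.2, -0.3]
opening: 0.803
grasp_force: 0.0
```

Emit:
{"api": "drive_tool", "payload": {
  "motion": [
    [[0,0,-30],[0,0,0]],
    [[0,0,-30],[0,0,0]],
    [[0,0,-30],[0,0,0]],
    [[10,0,-30],[0,0,0]],
    [[25,0,-10],[0,0,0]]
  ]
}}

```text
time_s: 37.7
position: [0.5679, 0.0506, 0.2112]
tcp_rot: [[-1.0, -0.007, 0.011], [-0.007, 1.0, -0.002], [-0.011, -0.002, -1.0]]
force: [0.5, 0.2, 0.2]
opening: 0.802
grasp_force: 0.0
```

Emit:
{"api": "drive_tool", "payload": {
  "motion": [
    [[30,0,0],[0,0,0]],
    [[30,0,0],[0,0,0]],
    [[15,0,0],[0,0,0]],
    [[0,0,0],[0,0,0]]
  ]
}}

```text
time_s: 38.1
position: [0.4865, 0.0509, 0.2074]
tcp_rot: [[-1.0, -0.007, -0.001], [-0.007, 1.0, -0.0], [0.001, -0.0, -1.0]]
force: [0.1, 0.7, -0.2]
opening: 0.8
grasp_force: 0.0
```

Run:
```python
from plan import *
s=read_state();print(s["time_s"],s["position"],s["force"],s["grasp_force"])
for n in ("wrist","top","scene"):
    c=cam(n,s);im=capture(n)[:,:,::-1].copy();cv2.imwrite(f"pics/{n}_f.png",im)
    h=cv2.cvtColor(im,cv2.COLOR_BGR2HSV);m=cv2.inRange(h,(3,90,60),(22,255,255))
    k,l,st,ce=cv2.connectedComponentsWithStats(m)
    P=proj(c,[[.598,.0513,.031]])[0];print(n,"label pred",P.round(1))
    t=np.radians(105);Hh=H+[.001,0,0]
    for th in (95,105):
        t=np.radians(th);E=Hh+.104*np.array([-np.cos(t),0,np.sin(t)])+.009*np.array([np.sin(t),0,np.cos(t)]);print(th,proj(c,[E+[0,-.076,0],E+[0,.076,0]]).round(1).tolist())
    for i in range(1,k):
        if st[i,4]>30 and abs(ce[i]-P).max()<110: print(st[i].tolist(),ce[i].round(1),ground(c,[ce[i]],.031)[0].round(4))
```

```text
38.1 [0.48648098 0.05094524 0.20736679] [ 0.12990992  0.73257079 -0.18492485] 0.0
wrist label pred [281.4 279.5]
95 [[190.2, 429.0], [370.0, 430.1]]
105 [[193.2, 439.3], [366.9, 440.3]]
[208, 249, 148, 45, 3956] [281.1 269.2] [0.5858 0.0509 0.031 ]
[268, 267, 28, 26, 578] [281.3 279.6] [0.5981 0.0513 0.031 ]
[206, 327, 354, 50, 8300] [338.7 357.1] [0.7    0.1194 0.031 ]
top label pred [307.  220.7]
95 [[344.5, 184.4], [294.6, 167.2]]
105 [[346.4, 180.8], [296.9, 163.8]]
[382, 125, 6, 32, 71] [384.8 140.4] [ 0.9923 -0.0649  0.031 ]
[357, 168, 8, 12, 70] [360.4 173.2] [ 0.8305 -0.0355  0.031 ]
[280, 172, 66, 66, 988] [317.9 209.6] [0.6479 0.0363 0.031 ]
[206, 208, 34, 33, 314] [221.8 223.2] [0.4887 0.2782 0.031 ]
[303, 217, 10, 9, 66] [307.3 221.3] [0.5964 0.0497 0.031 ]
[271, 312, 13, 13, 54] [277.6 318. ] [0.2845 0.0076 0.031 ]
scene label pred [295.4 214.9]
95 [[333.3, 184.4], [299.3, 159.8]]
105 [[337.8, 183.2], [303.7, 158.8]]
[401, 155, 3, 26, 67] [402.  167.5] [1.0277 0.0059 0.031 ]
[303, 162, 33, 23, 73] [318.7 172.9] [0.7879 0.1624 0.031 ]
[207, 186, 37, 15, 241] [224.5 192.1] [0.4895 0.2783 0.031 ]
[270, 186, 58, 44, 509] [299.9 209.3] [0.6246 0.0622 0.031 ]
[362, 188, 7, 11, 62] [364.7 192.5] [ 0.8346 -0.007   0.031 ]
[290, 212, 11, 8, 68] [295.4 215.4] [0.5966 0.0497 0.031 ]
```

All three views put the label at (0.597, 0.051) at floor height, the lid edge lines match 105°, and the robot is clear.

```bash
python3 -c "
from rig import hand_in
print(hand_in())"
```

```text
the job is handed in; nothing more can be done
None
```

I opened the box onto its stop, lowered the tape measure flat onto its floor, and handed the job in at about 38 s; the final camera checks agreed, but no verdict came back.

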